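# Make up two workout kits

### The job

Make up two workout kits from the stock on the gym bench: the red dumbbell and the chalk jar go in the blue tray; the green dumbbell, the orange massage roller and the timer go in the white tray. In each tray the dumbbell lies in the long bay and each smaller thing stands upright in a square bay of its own, whichever you like. Set things down rather than drop them, and leave the yellow dumbbell, the remote control and the yoga block where they are.

Things in the scene. Friction and masses are not known exactly. Their poses are not given: they have to be found in the camera images.
- blue_tray: Blue shallow kit tray fixed to the bench, 188 x 188 mm, floor 4 mm thick, rim and ribs 4 mm wide, 10 mm high. Origin at the centre of its underside, z up. A rib along its y axis halves it: on the -x side one long bay, 88 (x) x 180 (y) mm, centred at (-46, 0) mm; on the +x side a rib makes two square bays, 88 x 88 mm, centred at (46, 46) and (46, -46) mm.
- white_tray: White shallow kit tray fixed to the bench, 188 x 188 mm, floor 4 mm thick, rim and ribs 4 mm wide, 10 mm high. Origin at the centre of its underside, z up. A rib along its y axis halves it: on the -x side one long bay, 88 (x) x 180 (y) mm, centred at (-46, 0) mm; on the +x side a rib makes two square bays, 88 x 88 mm, centred at (46, 46) and (46, -46) mm.
- red_dumbbell: Red hexagonal dumbbell lying on a flat, 130 mm long: a smooth steel handle 28 mm thick and 60 mm long between two red hexagonal heads, each 35 mm long and 52 mm across flats. Origin at the middle of the handle, 26 mm above what it lies on; x runs along the handle, the two ends are alike. About 0.5 kg, loose.
- green_dumbbell: Green hexagonal dumbbell lying on a flat, 130 mm long: a smooth steel handle 28 mm thick and 60 mm long between two green hexagonal heads, each 35 mm long and 52 mm across flats. Origin at the middle of the handle, 26 mm above what it lies on; x runs along the handle, the two ends are alike. About 0.5 kg, loose.
- yellow_dumbbell: Yellow hexagonal dumbbell lying on a flat, 130 mm long: a smooth steel handle 28 mm thick and 60 mm long between two yellow hexagonal heads, each 35 mm long and 52 mm across flats. Origin at the middle of the handle, 26 mm above what it lies on; x runs along the handle, the two ends are alike. About 0.5 kg, loose. Not part of any kit.
- chalk_jar: Closed round jar, white with a black lid, 52 mm across and 62 mm tall, standing upright. Origin at the centre of its underside, z up. About 0.2 kg, loose.
- massage_roller: Short solid orange massage roller with dark ring grooves and a black dot on top, a cylinder 50 mm across and 65 mm tall, standing on end. Origin at the centre of its underside, z up. About 0.12 kg, loose.
- timer: Black block-shaped interval timer, 62 (x) x 42 (y) x 45 (z) mm, pale screen and a red and a green dot on its top face. Origin at the centre of its underside, z up. About 0.12 kg, loose.
- remote: Slim black remote control with a red and a grey button, 42 (x) x 115 (y) x 18 (z) mm, lying beyond the stock. Origin at the centre of its underside. Leave it alone.
- yoga_block: Purple foam yoga block, 110 (x) x 220 (y) x 70 (z) mm, lying beyond the stock. Origin at the centre of its underside. Leave it alone.
Things that resemble listed ones, but are neither listed nor needed, are in the scene too. Several things have the shape of the red_dumbbell; the one meant has the colours described above.

How it is judged:
By the outcome, as a careful person would: the job done as asked, in the order asked, and still so for the second after the job is handed in, with the robot touching nothing.
It also fails if it takes over 128 s, if anything falls off the work surface, if the arm or the gripper's body presses on something with over 40 N, if the wrist force passes 120 N, or if a joint passes its speed limit or range.

### The arm

A 7-joint arm with a two-finger parallel gripper is mounted at the origin on the work surface. World frame = base frame: x ahead of the robot, y to its left, z up, the work surface at z = 0. Lengths are in m, angles in rad, forces in N, time in s.
With the tool pointing down it reaches from about 0.425 to 0.925 m from the base axis. Payload 6.8 kg.
Tool frame: the origin (TCP) lies midway between the tips of the shut fingers; the grasp point (between the pads) lies 19 mm behind it; z points along the fingers, y is the direction in which the jaws open and shut (so a half turn about z gives the same grasp; the last joint's range is limited). The gripper opens to 85 mm and grips with 20 to 120 N. Pads are 22 mm wide; open, the fingers measure 114 mm over their backs; the gripper's body (76 mm by 85 mm) begins 54 mm behind the grasp point. The pads swing forward as they close: fully open they stand 13 mm farther back than shut.
Start: joints at [-0.108, 0.477, 0.022, 1.555, -0.011, 1.109, -0.083], TCP at [0.675, 0, 0.231] pointing down, gripper open.
Joint ranges: [-2.96, 2.96], [-0.34, 2.1], [-1.41, 1.46], [0.24, 2.44], [-1.37, 4.51], [0.17, 1.92], [-2.96, 2.96]. Speed limits (rad/s): [2.39, 2.39, 3.14, 3.14, 3.14, 3.14, 3.14].

### API

Orientations are given as a rotation vector (axis times angle).
In Python, from bench import r, imaging gives the robot as it stands.
- The arm moves only by the tool jog_arm, never from a script. Its argument "rows" is a list of rows, each an object with "delta_rot": the turn, a rotation vector about the tool's x, y, z in degrees, a list of three; "xyz": the shift along the tool's x, y, z in cm, a list of three; "fingers": the closure, from 0 (fully open) to 1 (shut). A call has exactly 5 rows; each row is the pose to reach, as a shift and turn from the pose measured when the call began, along the tool's axes at that moment; what a row does not reach only later rows make up. A row lasts 1/12 s, in which the tool goes at most 41.7 mm and 7.16 degrees, less where a joint would pass 70% of its speed; a pose out of reach is approached as far as the arm can. A call with a gripper value outside its range is refused whole. The fingers move at their own pace and stop on an object; "grip_force" is the grip in N (left out, the last holds). Time passes only in rows, so rows that repeat a pose let the fingers close, or fill a call up. It gives the time, the measured TCP pose, the force and the opening at its end, in the units of the state.
- r.get_obs(): the state, without advancing time (a new reading comes with each control period).
- imaging.grab_frame(name): name is "scene" or "side" or "wrist"; returns the picture (384x512x3 uint8, blue, green, red); there is no depth.
- imaging.camera_info(name): a dict with "camera_matrix" (3x3 intrinsics, pixels), "k1" (the pictures are not rectified: a ray, as slopes to the right and down, at radius r is drawn at 1 + k1 r^2 times it, then the intrinsics apply), "xyz" and "attitude" of the camera in the world. Camera axes: x right, y down, z forward; pixel columns grow to the right and rows downward; lengths in m; the calibration is good to about 2 mm. A picture is of the moment at which its call begins: read the wrist's pose just before it. camera_info takes no time and is no camera call; for the wrist camera it gives the pose at the moment of the call.
- r.hand_in(): hands the job in, once; it reports no verdict.
Trained networks look in the newest picture that a camera, given by its name, has taken for a name from the list of things; names that differ only in an ending like _2 or _b are one class to them, and where a whole thing is asked for, a point or a joint stands for the part that bears it (a point fixed in the world has none). Each returns a list of dicts, best first, with "conf" (0 to 1); they miss things now and then, are a little off and sometimes report something else, mostly with a low value. They report only what shows in the picture. A call takes as long as a camera call. They do not tell look-alikes from the thing itself.
- imaging.find_in(camera, query): "position" ([column, row] in pixels, amid what is visible of it).
- imaging.cut_out(camera, query): "region" (384x512 bool, what is visible of it) and "position" ([column, row] in pixels, amid what is visible of it).
- imaging.tip_of(camera, query): "position" ([column, row] in pixels: a listed point, or the origin of a listed thing).
The state is a dict: "clock": time; "joints": joint angles; "qvel": joint speeds; "tau": joint torques, N m; "tcp_pos": TCP position; "orientation": TCP orientation; "contact_force": force on the tool from outside, world axes, zero at the start; "moment": the same for the moment, N m; "grip_width": finger opening in m.
Only numpy, scipy, OpenCV 4.12 (cv2) and the standard library are available. Lean on these libraries where they do the work, as an engineer would, in place of code of your own. Each camera call takes 0.05 s, during which the arm holds its last target.

## Working session

There is one attempt and no reset: what is moved stays moved. The work goes in short steps, Python scripts to look and compute and a tool call to move; the robot and the scene stay as the last step left them, time stands still between calls to the robot, and variables do not carry over. Pictures are saved under pics/ and viewed, and the job is handed in when it is done.

Besides the shell and the picture viewer there is one more tool, called after "Request:" as name(argument=value, ...), one argument or row to a line, values as JSON. jog_arm: Moves the arm, as the interface text tells. Its arguments: {"type":"object","properties":{"rows":{"type":"array","items":{"type":"object","properties":{"delta_rot":{"type":"array","items":{"type":"number"}},"xyz":{"type":"array","items":{"type":"number"}},"fingers":{"type":"number"}}}},"grip_force":{"type":"number"}},"required":["rows"]}

```bash
ls; mkdir -p pics
python3 - <<'E'
from bench import r, imaging
import cv2
o=r.get_obs()
print({k:o[k] for k in ('clock','tcp_pos','orientation','grip_width')})
for n in ('scene','side','wrist'):
    ci=imaging.camera_info(n); print(n,ci)
    cv2.imwrite(f'pics/{n}0.png',imaging.grab_frame(n))
E
```

```text
pics
{'clock': 0.0, 'tcp_pos': array([ 6.74384145e-01, -1.13478573e-05,  2.30319029e-01]), 'orientation': array([-2.22055398, -2.2206019 ,  0.00224243]), 'grip_width': 0.08529677956534885}
scene {'camera_matrix': array([[359.49504731,   0.        , 258.76922295],
       [  0.        , 359.49504731, 194.39485831],
       [  0.        ,   0.        ,   1.        ]]), 'k1': -0.005235000049301275, 'xyz': array([1.24872721, 0.30718831, 0.69909933]), 'attitude': array([-1.33943399, -2.09570841,  0.99266611])}
side {'camera_matrix': array([[489.28142719,   0.        , 254.8282799 ],
       [  0.        , 489.28142719, 193.53130338],
       [  0.        ,   0.        ,   1.        ]]), 'k1': 0.0003329997933163871, 'xyz': array([0.10301928, 0.96058218, 0.80868558]), 'attitude': array([-0.58881328,  2.57701085, -1.33656478])}
wrist {'camera_matrix': array([[271.9046655 ,   0.        , 254.03692703],
       [  0.        , 271.9046655 , 193.06794662],
       [  0.        ,   0.        ,   1.        ]]), 'k1': -0.0622429730214991, 'xyz': array([0.67344265, 0.0788418 , 0.3712142 ]), 'attitude': array([ 2.82870393e+00, -1.67388581e-04, -3.66160225e-03])}
```

View pics/scene0.png

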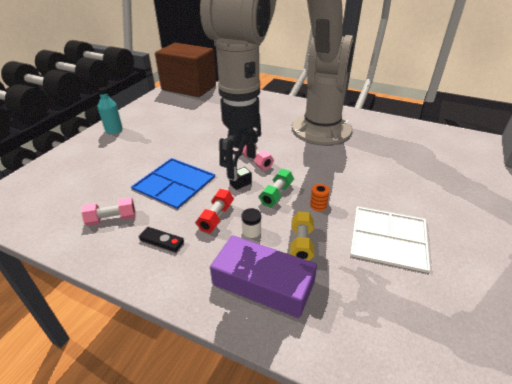

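View pics/side0.png

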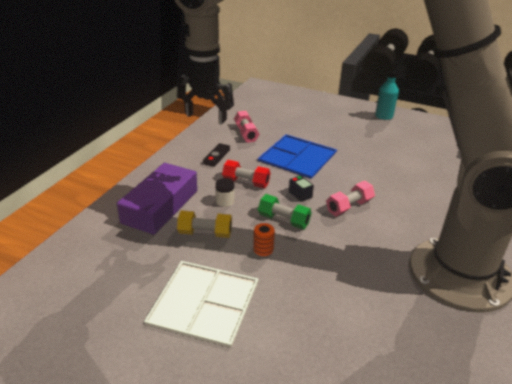

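View pics/wrist0.png

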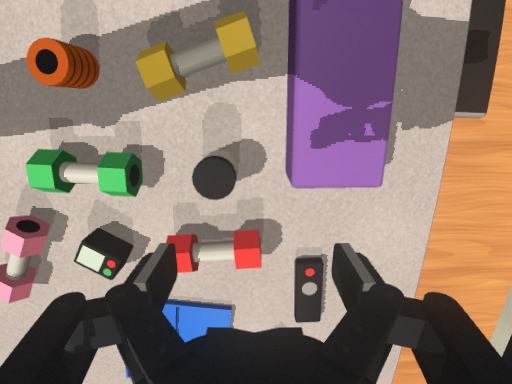

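Scene view: white tray at (390,238), blue tray at (174,182), red dumbbell (215,212), green (277,188), roller (320,197), jar (251,223), timer (240,178). Pink dumbbells and the bottle are distractors. Next I fit each model's outline to the network masks.

```bash
cat > h.py <<'E'
from bench import r, imaging
import numpy as np, cv2
from scipy.spatial.transform import Rotation as R
from scipy.optimize import minimize
def cam(n): 
    c=imaging.camera_info(n); c['R']=R.from_rotvec(c['attitude']).as_matrix(); return c
def proj(c,P):
    p=(np.asarray(P,float)-c['xyz'])@c['R']; s=p[:,:2]/p[:,2:]
    s=s*(1+c['k1']*(s**2).sum(1,keepdims=True)); K=c['camera_matrix']
    return s*K[0,0]+K[:2,2]
def ray(c,uv,z):
    K=c['camera_matrix']; d=(np.atleast_2d(uv)-K[:2,2])/K[0,0]; s=d.copy()
    for _ in range(10): s=d/(1+c['k1']*(s**2).sum(1,keepdims=True))
    w=np.c_[s,np.ones(len(s))]@c['R'].T
    return (c['xyz']+w*((z-c['xyz'][2])/w[:,2])[:,None])[:,:2]
def box(x0,x1,y0,y1,z0,z1): return np.array([[x,y,z] for x in(x0,x1) for y in(y0,y1) for z in(z0,z1)])
def cyl(rad,z0,z1,n=32):
    t=np.linspace(0,2*np.pi,n,endpoint=False); return np.vstack([np.c_[rad*np.cos(t),rad*np.sin(t),0*t+z] for z in(z0,z1)])
def hexp(x0,x1):
    t=np.deg2rad(np.arange(0,360,60)); q=.026/np.cos(np.pi/6)
    return np.vstack([np.c_[0*t+x,q*np.cos(t),q*np.sin(t)] for x in(x0,x1)])+[0,0,.026]
DB=[hexp(-.065,-.03),hexp(.03,.065),cyl(.014,-.03,.03)[:,[2,0,1]]+[0,0,.026]]
M=dict(red_dumbbell=DB,green_dumbbell=DB,yellow_dumbbell=DB,chalk_jar=[cyl(.026,0,.062)],massage_roller=[cyl(.025,0,.065)],
 timer=[box(-.031,.031,-.021,.021,0,.045)],remote=[box(-.021,.021,-.0575,.0575,0,.018)],yoga_block=[box(-.055,.055,-.11,.11,0,.07)],
 blue_tray=[box(-.094,.094,-.094,.094,0,.01)],white_tray=[box(-.094,.094,-.094,.094,0,.01)])
S=4
def sil(c,name,p,z=0):
    m=np.zeros((384,512),np.uint8); ca,sa=np.cos(p[2]),np.sin(p[2]); Q=np.array([[ca,-sa,0],[sa,ca,0],[0,0,1]])
    for part in M[name]:
        h=cv2.convexHull(proj(c,part@Q.T+[p[0],p[1],z]).astype(np.float32))
        cv2.fillConvexPoly(m,np.round(h*16).astype(np.int32),1,cv2.LINE_8,4)
    return m>0
def fit(name,obs,yaws,z=0):
    """obs: list of (cam,mask)"""
    c,m=obs[0]; ys,xs=np.nonzero(m); x0=ray(c,[[xs.mean(),ys.mean()]],z+.02)[0]
    def cost(p): return -np.mean([ (lambda a:(a&m).sum()/max(1,(a|m).sum()))(sil(c,name,p,z)) for c,m in obs])
    best=None
    for y in yaws:
        s=np.array([[0,0,0],[.012,0,0],[0,.012,0],[0,0,.25]])+[x0[0],x0[1],y]
        q=minimize(cost,s[0],method='Nelder-Mead',options=dict(initial_simplex=s,xatol=2e-4,fatol=1e-4))
        if best is None or q.fun<best.fun: best=q
    return best.x,-best.fun,[ -0+((sil(c,name,best.x,z)&m).sum()/(sil(c,name,best.x,z)|m).sum()) for c,m in obs]
E
cat > look.py <<'E'
from h import *
import pickle
D={}
for n in('scene','side','wrist'):
    im=imaging.grab_frame(n); c=cam(n)
    for k in M:
        D[n,k]=(c,[(x['conf'],x['position'],x['region']) for x in imaging.cut_out(n,k)][:3])
    D[n]=im
    cv2.imwrite(f'pics/{n}1.png',im)
pickle.dump(D,open('D.pkl','wb'))
for k,v in D.items():
    if isinstance(k,tuple): print(k,[(round(float(a),2),np.round(b).tolist(),int(m.sum()),ray(v[0],[b],.02)[0].round(3).tolist()) for a,b,m in v[1]])
print(r.get_obs()['clock'])
E
python3 look.py
```

```text
('scene', 'red_dumbbell') [(0.83, [107.0, 210.0], 909, [0.743, -0.402]), (0.81, [212.0, 211.0], 787, [0.619, -0.13]), (0.78, [262.0, 160.0], 308, [0.326, -0.109])]
('scene', 'green_dumbbell') [(0.96, [277.0, 191.0], 647, [0.458, 0.002])]
('scene', 'yellow_dumbbell') [(0.64, [302.0, 240.0], 890, [0.617, 0.138])]
('scene', 'chalk_jar') [(0.77, [250.0, 224.0], 537, [0.623, -0.009])]
('scene', 'massage_roller') [(0.56, [317.0, 198.0], 458, [0.441, 0.12])]
('scene', 'timer') [(0.63, [212.0, 211.0], 793, [0.619, -0.13]), (0.59, [240.0, 179.0], 292, [0.453, -0.128])]
('scene', 'remote') [(0.72, [161.0, 240.0], 654, [0.772, -0.193])]
('scene', 'yoga_block') [(0.82, [264.0, 275.0], 5488, [0.764, 0.094]), (0.17, [302.0, 239.0], 917, [0.615, 0.136]), (0.15, [272.0, 188.0], 646, [0.454, -0.016])]
('scene', 'blue_tray') [(0.72, [173.0, 182.0], 2333, [0.555, -0.309])]
('scene', 'white_tray') [(0.81, [386.0, 241.0], 3868, [0.533, 0.336]), (0.56, [252.0, 225.0], 513, [0.623, -0.004])]
('side', 'red_dumbbell') [(0.85, [350.0, 200.0], 909, [0.311, -0.142]), (0.79, [245.0, 128.0], 463, [0.75, -0.383]),
[... 740 characters left out ...]
, 6184, [0.494, 0.353])]
('wrist', 'red_dumbbell') [(0.79, [22.0, 250.0], 2921, [0.314, -0.127]), (0.62, [217.0, 249.0], 2588, [0.619, -0.122])]
('wrist', 'green_dumbbell') [(0.58, [82.0, 172.0], 4142, [0.439, -0.005]), (0.17, [338.0, 91.0], 19784, [0.776, 0.097])]
('wrist', 'yellow_dumbbell') [(0.6, [196.0, 59.0], 4941, [0.604, 0.134])]
('wrist', 'chalk_jar') [(0.73, [217.0, 174.0], 1761, [0.624, -0.009])]
('wrist', 'massage_roller') [(0.57, [57.0, 64.0], 2869, [0.43, 0.132])]
('wrist', 'timer') []
('wrist', 'remote') [(0.56, [308.0, 286.0], 1720, [0.757, -0.187])]
('wrist', 'yoga_block') [(0.94, [337.0, 90.0], 19747, [0.776, 0.098])]
('wrist', 'blue_tray') []
('wrist', 'white_tray') []
1.8
```

```bash
cat > fitall.py <<'E'
from h import *
import pickle
D=pickle.load(open('D.pkl','rb'))
sel=dict(red_dumbbell=dict(scene=1,side=2,wrist=1),timer=dict(scene=1,side=0))
yaws=dict(chalk_jar=[0],massage_roller=[0],blue_tray=[-.6,-.2,.2,.6],white_tray=[-.6,-.2,.2,.6])
res={}
for k in M:
    ob=[]
    for n in('scene','side','wrist'):
        c,l=D[n,k]
        i=sel[k].get(n,None) if k in sel else (0 if l else None)
        if i is None: continue
        ob.append((c,l[i][2]))
    p,f,each=fit(k,ob,yaws.get(k,np.arange(0,np.pi,np.pi/6)))
    res[k]=p; print(k,p[:2].round(4),round(float(np.rad2deg(p[2])),1),round(float(f),3),np.round(each,2))
pickle.dump(res,open('res.pkl','wb'))
for n in('scene','side','wrist'):
    im=cv2.resize(D[n],(800,600),interpolation=cv2.INTER_CUBIC); c=D[n,'timer'][0]
    for k in M:
        m=cv2.resize(sil(c,k,res[k]).astype(np.uint8),(800,600),interpolation=cv2.INTER_NEAREST)
        cs,_=cv2.findContours(m,0,1); cv2.drawContours(im,cs,-1,(255,0,255),1)
    cv2.imwrite(f'pics/{n}_fit.png',im)
E
python3 fitall.py
```

```text
red_dumbbell [ 0.618  -0.1207] 4.2 0.845 [0.9  0.8  0.83]
green_dumbbell [ 0.4491 -0.0043] -2.8 0.915 [0.91 0.88 0.95]
yellow_dumbbell [0.6095 0.1344] 198.1 0.875 [0.85 0.83 0.94]
chalk_jar [ 0.6259 -0.0045] -10.4 0.918 [0.93 0.88 0.94]
massage_roller [0.4502 0.1289] 7.0 0.935 [0.94 0.93 0.94]
timer [ 0.453  -0.1293] 137.2 0.764 [0.64 0.89]
remote [ 0.7602 -0.203 ] 3.6 0.864 [0.84 0.88 0.87]
yoga_block [0.7688 0.097 ] 0.2 0.938 [0.93 0.92 0.96]
blue_tray [ 0.5356 -0.3258] -5.9 0.963 [0.96 0.96]
white_tray [0.4961 0.3405] 8.6 0.972 [0.96 0.98]
```

View pics/scene_fit.png

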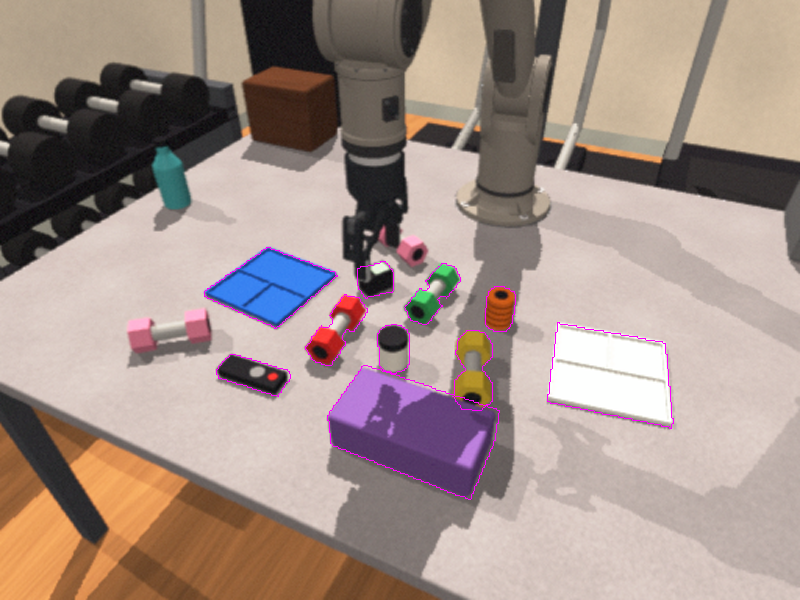

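View pics/side_fit.png

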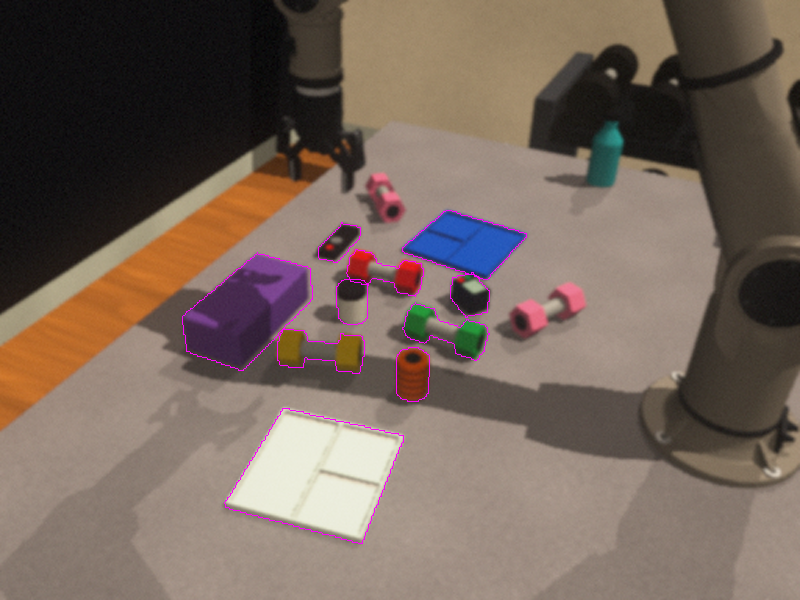

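View pics/wrist_fit.png

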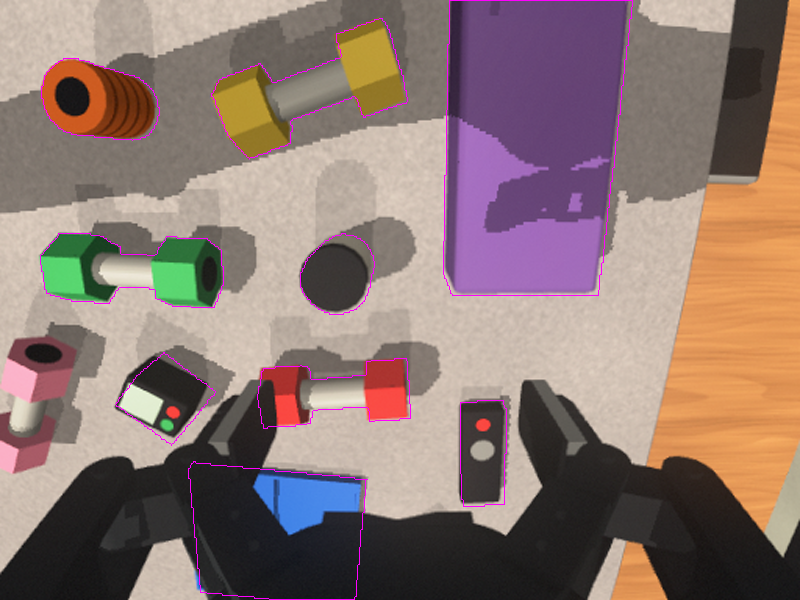

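Fits are good in all views. Now I check the tray ribs' sense (yaw vs. yaw+180) and write the move calculator.

```bash
cat > go.py <<'E'
import sys
from h import *
R0=np.array([[0,1,0],[1,0,0],[0,0,-1.]])
def cur():
    o=r.get_obs(); return o,R.from_rotvec(o['orientation']).as_matrix()
def show(x,y,z,th):
    o,Rc=cur(); t=np.array([x,y,z]); Rt=R.from_euler('z',th,degrees=True).as_matrix()@R0
    d=Rc.T@(t-o['tcp_pos'])*100; w=np.rad2deg(R.from_matrix(Rc.T@Rt).as_rotvec())
    print(f"-> {x:.3f},{y:.3f},{z:.3f},{th:.1f}: xyz cm {d.round(2).tolist()} rot {w.round(1).tolist()} rows {max(np.linalg.norm(d)/4.17,np.linalg.norm(w)/7.16):.1f}")
def state():
    o,Rc=cur(); j=Rc[:,1]; print('t',round(o['clock'],2),'tcp',o['tcp_pos'].round(4).tolist(),'jaw',round(float(np.rad2deg(np.arctan2(j[1],j[0]))),1),'tilt',np.rad2deg(np.arccos(-Rc[2,2])).round(2),'F',o['contact_force'].round(1).tolist(),'w',round(o['grip_width'],4),'q',o['joints'].round(2).tolist())
if __name__=='__main__':
    state()
    a=list(map(float,sys.argv[1:]))
    for i in range(0,len(a),4): show(*a[i:i+4])
E
python3 - <<'E'
from h import *
import pickle
D=pickle.load(open('D.pkl','rb'));res=pickle.load(open('res.pkl','rb'))
for k,yo in(('blue_tray',0),('white_tray',np.pi)):
    p=res[k]; a=p[2]+yo; Q=np.array([[np.cos(a),-np.sin(a)],[np.sin(a),np.cos(a)]])
    for nm,b in(('long',(-.046,0)),('sqA',(.046,.046)),('sqB',(.046,-.046))): print(k,nm,(p[:2]+Q@b).round(4))
    for n in('scene','side'):
        c=D[n,k][0]; im=D[n]
        for A,B in(((0,-.09),(0,.09)),((0,0),(.09,0))):
            P=[np.r_[p[:2]+Q@v,.01] for v in(A,B)]; q=proj(c,P)
            cv2.line(im,*[tuple(int(round(t)) for t in v) for v in q],(0,0,255) ,1)
a=cv2.resize(D['scene'][140:270,110:440],None,fx=2.3,fy=2.3);b=cv2.resize(D['side'][120:350,120:370],None,fx=1.3,fy=1.3)
cv2.imwrite('pics/ribA.png',a);cv2.imwrite('pics/ribB.png',b)
E
python3 go.py .618 -.1207 .13 -85.8
```

```text
blue_tray long [ 0.4898 -0.3211]
blue_tray sqA [ 0.586  -0.2847]
blue_tray sqB [ 0.5766 -0.3762]
white_tray long [0.5415 0.3474]
white_tray sqA [0.4575 0.2881]
white_tray sqB [0.4437 0.3791]
t 1.8 tcp [0.675, 0.0, 0.2313] jaw 0.0 tilt 0.0 F [-0.3, -0.1, 0.1] w 0.0851 q [-0.11, 0.48, 0.02, 1.56, -0.01, 1.11, -0.08]
-> 0.618,-0.121,0.130,-85.8: xyz cm [-12.07, -5.7, 10.13] rot [0.0, -0.0, 85.8] rows 12.0
```

View pics/ribA.png

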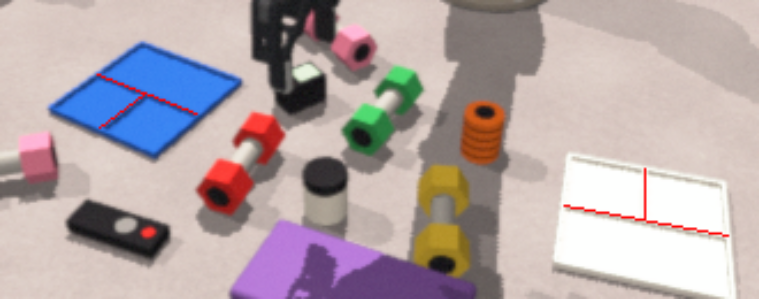

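View pics/ribB.png

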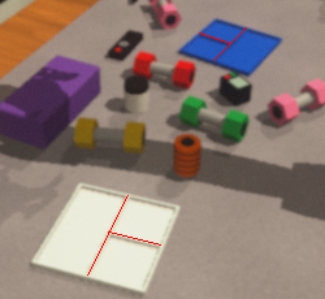

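Projected ribs match both trays. Heading to the red dumbbell.

Request:
jog_arm(
  rows=[
    {"xyz": [-12.1, -5.7, 9], "delta_rot": [0, 0, 85.8], "fingers": 0.3},
    {"xyz": [-12.1, -5.7, 9], "delta_rot": [0, 0, 85.8], "fingers": 0.3},
    {"xyz": [-12.1, -5.7, 9], "delta_rot": [0, 0, 85.8], "fingers": 0.3},
    {"xyz": [-12.1, -5.7, 9], "delta_rot": [0, 0, 85.8], "fingers": 0.3},
    {"xyz": [-12.1, -5.7, 9], "delta_rot": [0, 0, 85.8], "fingers": 0.3},
  ],
  grip_force=80,
)

```text
clock: 2.22
tcp_pos: [0.6117, -0.1293, 0.1373]
orientation: [-2.807, -1.408, 0.015]
contact_force: [0.3, -1.1, -0.3]
grip_width: 0.0597
```

```bash
python3 go.py .618 -.1207 .13 -85.8
```

```text
t 2.22 tcp [0.6117, -0.1293, 0.1373] jaw -36.7 tilt 0.55 F [0.3, -1.1, -0.3] w 0.0597 q [-0.03, 0.5, 0.18, 1.77, -0.11, 0.89, -0.44]
-> 0.618,-0.121,0.130,-85.8: xyz cm [1.08, -0.01, 0.72] rot [-0.1, 0.6, 49.1] rows 6.9
```

Request:
jog_arm(
  rows=[
    {"xyz": [1.1, 0, 0.7], "delta_rot": [-0.1, 0.6, 49.1], "fingers": 0.3},
    {"xyz": [1.1, 0, 0.7], "delta_rot": [-0.1, 0.6, 49.1], "fingers": 0.3},
    {"xyz": [1.1, 0, 0.7], "delta_rot": [-0.1, 0.6, 49.1], "fingers": 0.3},
    {"xyz": [1.1, 0, 0.7], "delta_rot": [-0.1, 0.6, 49.1], "fingers": 0.3},
    {"xyz": [1.1, 0, 0.7], "delta_rot": [-0.1, 0.6, 49.1], "fingers": 0.3},
  ],
)

```text
clock: 2.63
tcp_pos: [0.6183, -0.1205, 0.1302]
orientation: [3.103, 0.492, 0.001]
contact_force: [-0.1, 0.5, -0.2]
grip_width: 0.0596
```

```bash
python3 go.py .618 -.1207 .13 -85.8
```

```text
t 2.63 tcp [0.6183, -0.1205, 0.1302] jaw -72.0 tilt 0.05 F [-0.1, 0.5, -0.2] w 0.0596 q [-0.15, 0.53, 0.33, 1.78, -0.21, 0.87, -0.98]
-> 0.618,-0.121,0.130,-85.8: xyz cm [-0.04, 0.01, 0.02] rot [0.0, -0.0, 13.8] rows 1.9
```

Request:
jog_arm(
  rows=[
    {"xyz": [0, 0, 0], "delta_rot": [0, 0, 13.8], "fingers": 0.3},
    {"xyz": [0, 0, 0], "delta_rot": [0, 0, 13.8], "fingers": 0.3},
    {"xyz": [0, 0, 3], "delta_rot": [0, 0, 13.8], "fingers": 0.3},
    {"xyz": [0, 0, 6], "delta_rot": [0, 0, 13.8], "fingers": 0.3},
    {"xyz": [0, 0, 6], "delta_rot": [0, 0, 13.8], "fingers": 0.3},
  ],
)

```text
clock: 3.05
tcp_pos: [0.6148, -0.1191, 0.0653]
orientation: [-3.138, -0.117, 0.012]
contact_force: [-1.0, 0.5, -0.4]
grip_width: 0.0599
```

Run:
```python
from go import *
state(); show(.618,-.1207,.006,-85.8)
im=imaging.grab_frame('wrist'); c=cam('wrist')
import pickle; res=pickle.load(open('res.pkl','rb'))
m=sil(c,'red_dumbbell',res['red_dumbbell']).astype(np.uint8)
cs,_=cv2.findContours(m,0,1); cv2.drawContours(im,cs,-1,(255,0,255),1)
cv2.imwrite('pics/w2.png',im)
```

```text
t 3.05 tcp [0.6148, -0.1191, 0.0653] jaw -85.7 tilt 0.44 F [-1.0, 0.5, -0.4] w 0.0599 q [-0.16, 0.62, 0.35, 1.81, -0.29, 0.77, -1.15]
-> 0.618,-0.121,0.006,-85.8: xyz cm [0.35, 0.19, 5.92] rot [-0.1, 0.4, 0.1] rows 1.4
```

View pics/w2.png

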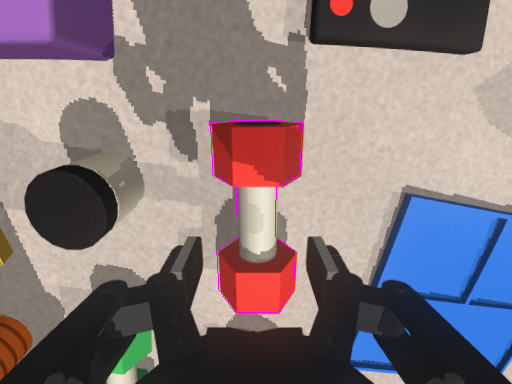

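The red dumbbell sits at (257,220), matching the fit outline and centred between the jaws. Descend, then close.

Request:
jog_arm(
  rows=[
    {"xyz": [0.35, 0.2, 1.5], "delta_rot": [-0.1, 0.4, 0], "fingers": 0.3},
    {"xyz": [0.35, 0.2, 3], "delta_rot": [-0.1, 0.4, 0], "fingers": 0.3},
    {"xyz": [0.35, 0.2, 4.5], "delta_rot": [-0.1, 0.4, 0], "fingers": 0.3},
    {"xyz": [0.35, 0.2, 5.7], "delta_rot": [-0.1, 0.4, 0], "fingers": 0.3},
    {"xyz": [0.35, 0.2, 5.9], "delta_rot": [-0.1, 0.4, 0], "fingers": 0.3},
  ],
)

```text
clock: 3.52
tcp_pos: [0.619, -0.1213, 0.0081]
orientation: [3.139, 0.117, 0.001]
contact_force: [0.0, -0.7, 0.1]
grip_width: 0.0596
```

```bash
python3 go.py .618 -.1207 .007 -85.8
```

```text
t 3.52 tcp [0.619, -0.1213, 0.0081] jaw -85.7 tilt 0.04 F [0.0, -0.7, 0.1] w 0.0596 q [-0.13, 0.7, 0.31, 1.83, -0.33, 0.66, -1.12]
-> 0.618,-0.121,0.007,-85.8: xyz cm [-0.1, -0.07, 0.11] rot [0.0, -0.0, 0.1] rows 0.0
```

Request:
jog_arm(
  rows=[
    {"xyz": [-0.1, -0.05, 0.1], "delta_rot": [0, 0, 0], "fingers": 0.6},
    {"xyz": [-0.1, -0.05, 0.1], "delta_rot": [0, 0, 0], "fingers": 1},
    {"xyz": [-0.1, -0.05, 0.1], "delta_rot": [0, 0, 0], "fingers": 1},
    {"xyz": [-0.1, -0.05, 0.1], "delta_rot": [0, 0, 0], "fingers": 1},
    {"xyz": [-0.1, -0.05, 0.1], "delta_rot": [0, 0, 0], "fingers": 1},
  ],
  grip_force=80,
)

```text
clock: 3.93
tcp_pos: [0.6187, -0.1212, 0.0085]
orientation: [3.139, 0.117, 0.004]
contact_force: [-1.9, -0.3, 6.2]
grip_width: 0.026
```

```bash
python3 go.py .618 -.1207 .12 -85.8
```

```text
t 3.93 tcp [0.6187, -0.1212, 0.0085] jaw -85.7 tilt 0.13 F [-1.9, -0.3, 6.2] w 0.026 q [-0.13, 0.7, 0.31, 1.83, -0.33, 0.66, -1.12]
-> 0.618,-0.121,0.120,-85.8: xyz cm [-0.04, -0.05, -11.15] rot [0.0, -0.1, 0.1] rows 2.7
```

Request:
jog_arm(
  rows=[
    {"xyz": [0, 0, -1], "delta_rot": [0, 0, 0], "fingers": 1},
    {"xyz": [0, 0, -3], "delta_rot": [0, 0, 0], "fingers": 1},
    {"xyz": [0, 0, -6], "delta_rot": [0, 0, 0], "fingers": 1},
    {"xyz": [0, 0, -9], "delta_rot": [0, 0, 0], "fingers": 1},
    {"xyz": [0, 0, -11], "delta_rot": [0, 0, 0], "fingers": 1},
  ],
)

```text
clock: 4.35
tcp_pos: [0.6189, -0.1214, 0.1214]
orientation: [3.139, 0.116, 0.007]
contact_force: [0.5, 0.4, -4.8]
grip_width: 0.0258
```

Run:
```python
from go import *
state(); show(.4898,-.3211,.13,-5.9)
cv2.imwrite('pics/w3.png',np.hstack([imaging.grab_frame('wrist')[:,:400],imaging.grab_frame('side')[:,:400]]))
```

```text
t 4.35 tcp [0.6189, -0.1214, 0.1214] jaw -85.8 tilt 0.24 F [0.5, 0.4, -4.8] w 0.0258 q [-0.19, 0.55, 0.38, 1.79, -0.26, 0.86, -1.18]
-> 0.490,-0.321,0.130,-5.9: xyz cm [-14.34, 18.97, -0.9] rot [0.2, -0.2, -79.9] rows 11.2
```

View pics/w3.png

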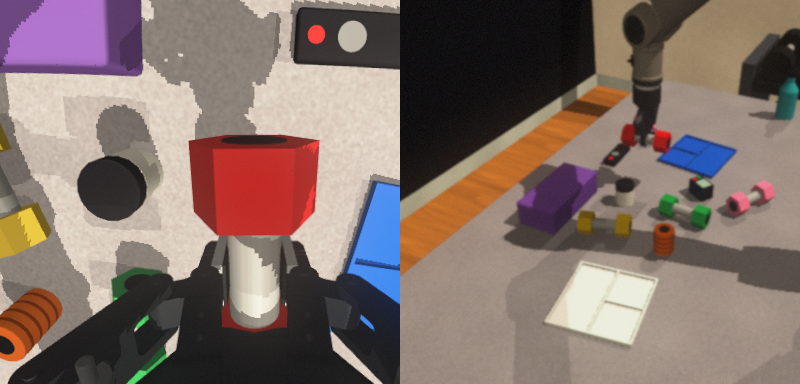

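Request:
jog_arm(
  rows=[
    {"xyz": [-14.3, 19, -0.9], "delta_rot": [0, 0, -79.9], "fingers": 1},
    {"xyz": [-14.3, 19, -0.9], "delta_rot": [0, 0, -79.9], "fingers": 1},
    {"xyz": [-14.3, 19, -0.9], "delta_rot": [0, 0, -79.9], "fingers": 1},
    {"xyz": [-14.3, 19, -0.9], "delta_rot": [0, 0, -79.9], "fingers": 1},
    {"xyz": [-14.3, 19, -0.9], "delta_rot": [0, 0, -79.9], "fingers": 1},
  ],
)

```text
clock: 4.87
tcp_pos: [0.5052, -0.2978, 0.1277]
orientation: [2.946, 1.086, 0.004]
contact_force: [0.8, -0.5, -4.6]
grip_width: 0.0259
```

```bash
python3 go.py .4898 -.3211 .13 -5.9
```

```text
t 4.87 tcp [0.5052, -0.2978, 0.1277] jaw -49.5 tilt 0.17 F [0.8, -0.5, -4.6] w 0.0259 q [0.23, 0.46, 0.25, 1.88, -0.15, 0.82, -0.3]
-> 0.490,-0.321,0.130,-5.9: xyz cm [-2.69, 0.77, -0.23] rot [0.2, -0.0, -43.6] rows 6.1
```

Request:
jog_arm(
  rows=[
    {"xyz": [-2.7, 0.8, -0.2], "delta_rot": [0.2, 0, -43.6], "fingers": 1},
    {"xyz": [-2.7, 0.8, -0.2], "delta_rot": [0.2, 0, -43.6], "fingers": 1},
    {"xyz": [-2.7, 0.8, -0.2], "delta_rot": [0.2, 0, -43.6], "fingers": 1},
    {"xyz": [-2.7, 0.8, -0.2], "delta_rot": [0.2, 0, -43.6], "fingers": 1},
    {"xyz": [-2.7, 0.8, -0.2], "delta_rot": [0.2, 0, -43.6], "fingers": 1},
  ],
)

```text
clock: 5.28
tcp_pos: [0.4885, -0.3208, 0.128]
orientation: [-2.47, -1.937, -0.0]
contact_force: [0.3, -0.5, -4.6]
grip_width: 0.0255
```

```bash
python3 go.py .4898 -.3211 .03 -5.9
```

```text
t 5.28 tcp [0.4885, -0.3208, 0.128] jaw -13.8 tilt 0.16 F [0.3, -0.5, -4.6] w 0.0255 q [0.39, 0.45, 0.1, 1.87, -0.06, 0.82, 0.29]
-> 0.490,-0.321,0.030,-5.9: xyz cm [-0.01, 0.16, 9.79] rot [-0.1, -0.1, -7.9] rows 2.3
```

Request:
jog_arm(
  rows=[
    {"xyz": [0, 0.15, 0], "delta_rot": [-0.1, -0.1, -7.9], "fingers": 1},
    {"xyz": [0, 0.15, 2], "delta_rot": [-0.1, -0.1, -7.9], "fingers": 1},
    {"xyz": [0, 0.15, 5], "delta_rot": [-0.1, -0.1, -7.9], "fingers": 1},
    {"xyz": [0, 0.15, 8], "delta_rot": [-0.1, -0.1, -7.9], "fingers": 1},
    {"xyz": [0, 0.15, 9], "delta_rot": [-0.1, -0.1, -7.9], "fingers": 1},
  ],
)

```text
clock: 5.7
tcp_pos: [0.4861, -0.3186, 0.0328]
orientation: [-2.326, -2.098, 0.004]
contact_force: [-1.1, 1.8, -5.7]
grip_width: 0.0258
```

Run:
```python
from go import *
state(); show(.4898,-.3211,.0125,-5.9)
a=[cv2.resize(imaging.grab_frame('wrist'),(400,300)),cv2.resize(imaging.grab_frame('scene')[120:270,90:290],(400,300)),]
cv2.imwrite('pics/w4.png',np.hstack(a))
```

```text
t 5.7 tcp [0.4861, -0.3186, 0.0328] jaw -5.9 tilt 0.53 F [-1.1, 1.8, -5.7] w 0.0258 q [0.43, 0.59, 0.06, 1.92, -0.05, 0.65, 0.42]
-> 0.490,-0.321,0.013,-5.9: xyz cm [-0.22, 0.41, 2.03] rot [-0.5, -0.2, 0.0] rows 0.5
```

View pics/w4.png

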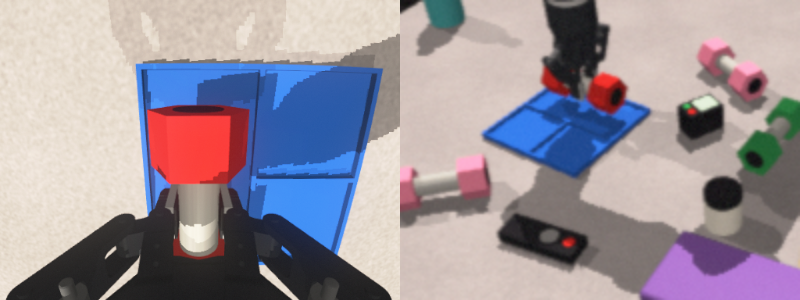

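Request:
jog_arm(
  rows=[
    {"xyz": [-0.2, 0.4, 0.5], "delta_rot": [-0.5, -0.2, 0], "fingers": 1},
    {"xyz": [-0.2, 0.4, 1.0], "delta_rot": [-0.5, -0.2, 0], "fingers": 1},
    {"xyz": [-0.2, 0.4, 1.5], "delta_rot": [-0.5, -0.2, 0], "fingers": 1},
    {"xyz": [-0.2, 0.4, 1.8], "delta_rot": [-0.5, -0.2, 0], "fingers": 1},
    {"xyz": [-0.2, 0.4, 1.95], "delta_rot": [-0.5, -0.2, 0], "fingers": 1},
  ],
)

```text
clock: 6.22
tcp_pos: [0.4909, -0.3218, 0.0155]
orientation: [2.331, 2.103, 0.002]
contact_force: [-0.8, 0.2, -4.8]
grip_width: 0.0258
```

```bash
python3 go.py .4898 -.3211 .0125 -5.9
```

```text
t 6.22 tcp [0.4909, -0.3218, 0.0155] jaw -5.9 tilt 0.13 F [-0.8, 0.2, -4.8] w 0.0258 q [0.43, 0.62, 0.05, 1.92, -0.06, 0.61, 0.42]
-> 0.490,-0.321,0.013,-5.9: xyz cm [0.05, -0.12, 0.3] rot [0.1, 0.0, 0.0] rows 0.1
```

Still hanging free (−4.8 N); lower a little further until contact.

Request:
jog_arm(
  rows=[
    {"xyz": [0, -0.1, 0.15], "delta_rot": [0, 0, 0], "fingers": 1},
    {"xyz": [0, -0.1, 0.25], "delta_rot": [0, 0, 0], "fingers": 1},
    {"xyz": [0, -0.1, 0.35], "delta_rot": [0, 0, 0], "fingers": 1},
    {"xyz": [0, -0.1, 0.4], "delta_rot": [0, 0, 0], "fingers": 1},
    {"xyz": [0, -0.1, 0.4], "delta_rot": [0, 0, 0], "fingers": 1},
  ],
)

```text
clock: 6.63
tcp_pos: [0.49, -0.3218, 0.0125]
orientation: [2.331, 2.103, 0.002]
contact_force: [-3.3, 1.9, 4.3]
grip_width: 0.026
```

Request:
jog_arm(
  rows=[
    {"xyz": [0, 0, 0], "delta_rot": [0, 0, 0], "fingers": 0.6},
    {"xyz": [0, 0, 0], "delta_rot": [0, 0, 0], "fingers": 0.4},
    {"xyz": [0, 0, 0], "delta_rot": [0, 0, 0], "fingers": 0.4},
    {"xyz": [0, 0, -1], "delta_rot": [0, 0, 0], "fingers": 0.4},
    {"xyz": [0, 0, -4], "delta_rot": [0, 0, 0], "fingers": 0.4},
  ],
)

```text
clock: 7.05
tcp_pos: [0.4875, -0.3202, 0.05]
orientation: [-2.329, -2.102, 0.002]
contact_force: [0.4, -0.3, 0.2]
grip_width: 0.0515
```

Run:
```python
from go import *
state(); show(.4898,-.3211,.15,-5.9); show(.6259,-.0045,.15,0)
```

```text
t 7.05 tcp [0.4875, -0.3202, 0.05] jaw -5.9 tilt 0.26 F [0.4, -0.3, 0.2] w 0.0515 q [0.43, 0.56, 0.06, 1.91, -0.05, 0.67, 0.42]
-> 0.490,-0.321,0.150,-5.9: xyz cm [-0.04, 0.19, -10.0] rot [-0.2, -0.1, 0.0] rows 2.4
-> 0.626,-0.004,0.150,0.0: xyz cm [32.85, 10.49, -9.98] rot [-0.2, -0.1, -5.9] rows 8.6
```

Request:
jog_arm(
  rows=[
    {"xyz": [0, 0, -4], "delta_rot": [0, 0, 0], "fingers": 0.4},
    {"xyz": [2, 0.5, -8], "delta_rot": [0, 0, 0], "fingers": 0.1},
    {"xyz": [32.8, 10.5, -9], "delta_rot": [0, 0, -5.9], "fingers": 0},
    {"xyz": [32.8, 10.5, -9], "delta_rot": [0, 0, -5.9], "fingers": 0},
    {"xyz": [32.8, 10.5, -9], "delta_rot": [0, 0, -5.9], "fingers": 0},
  ],
  grip_force=40,
)

```text
clock: 7.47
tcp_pos: [0.546, -0.1875, 0.1343]
orientation: [-2.222, -2.219, -0.001]
contact_force: [1.9, -0.1, -0.6]
grip_width: 0.0854
```

```bash
python3 go.py .6259 -.0045 .14 0
```

```text
t 7.47 tcp [0.546, -0.1875, 0.1343] jaw -0.1 tilt 0.1 F [1.9, -0.1, -0.6] w 0.0854 q [0.21, 0.43, 0.02, 1.88, -0.01, 0.83, 0.23]
-> 0.626,-0.004,0.140,0.0: xyz cm [18.31, 7.97, -0.55] rot [-0.0, -0.1, -0.1] rows 4.8
```

Request:
jog_arm(
  rows=[
    {"xyz": [18.3, 8, -0.5], "delta_rot": [0, 0, 0], "fingers": 0},
    {"xyz": [18.3, 8, -0.5], "delta_rot": [0, 0, 0], "fingers": 0},
    {"xyz": [18.3, 8, -0.5], "delta_rot": [0, 0, 0], "fingers": 0},
    {"xyz": [18.3, 8, -0.5], "delta_rot": [0, 0, 0], "fingers": 0},
    {"xyz": [18.3, 8, -0.5], "delta_rot": [0, 0, 0], "fingers": 0},
  ],
)

```text
clock: 7.88
tcp_pos: [0.6274, -0.0009, 0.1407]
orientation: [-2.22, -2.222, -0.004]
contact_force: [-0.3, 0.5, 0.3]
grip_width: 0.0853
```

Run:
```python
from go import *
state(); show(.6259,-.0045,.027,0)
im=imaging.grab_frame('wrist'); c=cam('wrist')
cv2.imwrite('pics/w5r.png',im)
import pickle; res=pickle.load(open('res.pkl','rb'))
ob=[]
for k in('chalk_jar','green_dumbbell','yellow_dumbbell'):
    print(k,[(round(float(x['conf']),2),np.round(x['position'])) for x in imaging.cut_out('wrist',k)])
    m=sil(c,k,res[k]).astype(np.uint8)
    cs,_=cv2.findContours(m,0,1); cv2.drawContours(im,cs,-1,(255,0,255),1)
cv2.imwrite('pics/w5.png',np.hstack([im,cv2.resize(imaging.grab_frame('scene')[120:270,90:290],(288,384))]))
```

```text
t 7.88 tcp [0.6274, -0.0009, 0.1407] jaw 0.1 tilt 0.16 F [-0.3, 0.5, 0.3] w 0.0853 q [-0.09, 0.49, -0.01, 1.76, 0.0, 0.89, -0.1]
-> 0.626,-0.004,0.027,0.0: xyz cm [-0.39, -0.16, 11.37] rot [0.1, -0.2, 0.1] rows 2.7
chalk_jar [(0.89, array([254., 198.])), (0.41, array([42., 44.]))]
green_dumbbell [(0.75, array([ 72., 194.]))]
yellow_dumbbell [(0.65, array([225.,  43.]))]
```

View pics/w5.png

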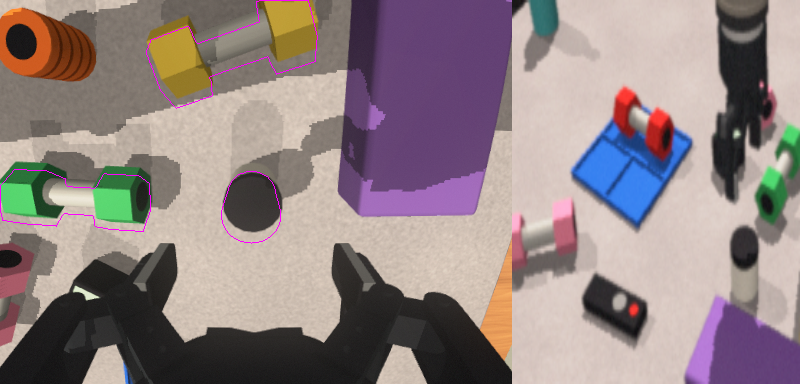

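```bash
cat > ov.py <<'E'
from go import *
import pickle,sys
res=pickle.load(open('res.pkl','rb'))
def ov(f,keys,n='wrist'):
    state(); c=cam(n); im=imaging.grab_frame(n)
    cs_=[]
    for k in keys:
        m=sil(c,k,res[k]).astype(np.uint8); cs,_=cv2.findContours(m,0,1); cv2.drawContours(im,cs,-1,(255,0,255),1)
    cv2.imwrite(f,im); state()
if __name__=='__main__': ov(sys.argv[1],sys.argv[2:])
E
python3 ov.py pics/w6.png chalk_jar green_dumbbell yellow_dumbbell
```

```text
t 8.13 tcp [0.626, -0.0054, 0.1399] jaw -0.1 tilt 0.05 F [0.3, -0.2, -0.3] w 0.0858 q [-0.08, 0.49, -0.01, 1.76, 0.01, 0.89, -0.1]
t 8.18 tcp [0.6258, -0.0064, 0.1398] jaw -0.2 tilt 0.05 F [-0.4, 0.0, 0.6] w 0.0855 q [-0.08, 0.49, -0.01, 1.76, 0.01, 0.89, -0.1]
```

View pics/w6.png

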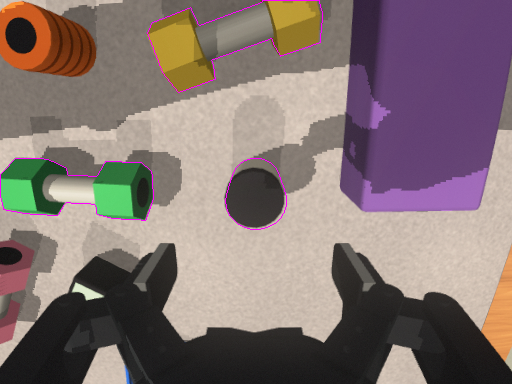

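Settled, the outlines fit jar (255,193), green and yellow. Descend onto the jar.

Request:
jog_arm(
  rows=[
    {"xyz": [0.1, 0, 3], "delta_rot": [0, 0, 0], "fingers": 0},
    {"xyz": [0.1, 0, 6], "delta_rot": [0, 0, 0], "fingers": 0},
    {"xyz": [0.1, 0, 9], "delta_rot": [0, 0, 0], "fingers": 0},
    {"xyz": [0.1, 0, 10.8], "delta_rot": [0, 0, 0], "fingers": 0},
    {"xyz": [0.1, 0, 11.2], "delta_rot": [0, 0, 0], "fingers": 0},
  ],
)

```text
clock: 8.6
tcp_pos: [0.6225, -0.0079, 0.0244]
orientation: [-2.225, -2.212, 0.009]
contact_force: [-0.2, -0.0, 0.2]
grip_width: 0.0859
```

```bash
python3 go.py .6259 -.0045 .027 0
```

```text
t 8.6 tcp [0.6225, -0.0079, 0.0244] jaw -0.3 tilt 0.41 F [-0.2, -0.0, 0.2] w 0.0859 q [-0.08, 0.65, -0.01, 1.82, 0.01, 0.68, -0.1]
-> 0.626,-0.004,0.027,0.0: xyz cm [0.35, 0.33, -0.26] rot [-0.4, 0.1, -0.3] rows 0.1
```

Request:
jog_arm(
  rows=[
    {"xyz": [0.3, 0.3, 0], "delta_rot": [-0.4, 0, -0.3], "fingers": 0},
    {"xyz": [0.3, 0.3, 0], "delta_rot": [-0.4, 0, -0.3], "fingers": 0},
    {"xyz": [0.3, 0.3, 0], "delta_rot": [-0.4, 0, -0.3], "fingers": 0.5},
    {"xyz": [0.3, 0.3, 0], "delta_rot": [-0.4, 0, -0.3], "fingers": 1},
    {"xyz": [0.3, 0.3, 0], "delta_rot": [-0.4, 0, -0.3], "fingers": 1},
  ],
)

```text
clock: 9.02
tcp_pos: [0.6264, -0.005, 0.0258]
orientation: [2.221, 2.219, 0.001]
contact_force: [0.5, 0.1, 14.8]
grip_width: 0.0515
```

```bash
python3 go.py .6259 -.0045 .027 0
```

```text
t 9.02 tcp [0.6264, -0.005, 0.0258] jaw -0.1 tilt 0.13 F [0.5, 0.1, 14.8] w 0.0515 q [-0.08, 0.64, -0.01, 1.82, 0.01, 0.68, -0.1]
-> 0.626,-0.004,0.027,0.0: xyz cm [0.05, -0.05, -0.12] rot [0.1, 0.1, -0.1] rows 0.0
```

Request:
jog_arm(
  rows=[
    {"xyz": [0, 0, -0.5], "delta_rot": [0, 0, 0], "fingers": 1},
    {"xyz": [0, 0, -2], "delta_rot": [0, 0, 0], "fingers": 1},
    {"xyz": [0, 0, -5], "delta_rot": [0, 0, 0], "fingers": 1},
    {"xyz": [0, 0, -9], "delta_rot": [0, 0, 0], "fingers": 1},
    {"xyz": [0, 0, -12], "delta_rot": [0, 0, 0], "fingers": 1},
  ],
)

```text
clock: 9.43
tcp_pos: [0.6264, -0.0049, 0.1486]
orientation: [2.22, 2.218, 0.003]
contact_force: [0.8, 0.4, -1.4]
grip_width: 0.0513
```

```bash
python3 go.py .5766 -.3762 .14 -5.9
```

```text
t 9.43 tcp [0.6264, -0.0049, 0.1486] jaw -0.0 tilt 0.19 F [0.8, 0.4, -1.4] w 0.0513 q [-0.09, 0.48, -0.01, 1.76, 0.01, 0.9, -0.1]
-> 0.577,-0.376,0.140,-5.9: xyz cm [-37.14, -4.95, 0.88] rot [0.2, 0.0, 5.9] rows 9.0
```

Request:
jog_arm(
  rows=[
    {"xyz": [-37.1, -5, 0.5], "delta_rot": [0.2, 0, 5.9], "fingers": 1},
    {"xyz": [-37.1, -5, 0.5], "delta_rot": [0.2, 0, 5.9], "fingers": 1},
    {"xyz": [-37.1, -5, 0.5], "delta_rot": [0.2, 0, 5.9], "fingers": 1},
    {"xyz": [-37.1, -5, 0.5], "delta_rot": [0.2, 0, 5.9], "fingers": 1},
    {"xyz": [-37.1, -5, 0.5], "delta_rot": [0.2, 0, 5.9], "fingers": 1},
  ],
)

```text
clock: 9.85
tcp_pos: [0.5976, -0.213, 0.1454]
orientation: [2.333, 2.103, -0.001]
contact_force: [0.8, 0.2, -1.5]
grip_width: 0.0512
```

```bash
python3 go.py .5766 -.3762 .14 -5.9
```

```text
t 9.85 tcp [0.5976, -0.213, 0.1454] jaw -5.9 tilt 0.04 F [0.8, 0.2, -1.5] w 0.0512 q [0.21, 0.5, 0.05, 1.74, -0.03, 0.91, 0.17]
-> 0.577,-0.376,0.140,-5.9: xyz cm [-16.44, -0.4, 0.55] rot [0.0, 0.0, -0.0] rows 3.9
```

Request:
jog_arm(
  rows=[
    {"xyz": [-16.4, -0.4, 0.5], "delta_rot": [0, 0, 0], "fingers": 1},
    {"xyz": [-16.4, -0.4, 0.5], "delta_rot": [0, 0, 0], "fingers": 1},
    {"xyz": [-16.4, -0.4, 0.5], "delta_rot": [0, 0, 0], "fingers": 1},
    {"xyz": [-16.4, -0.4, 0.5], "delta_rot": [0, 0, 0], "fingers": 1},
    {"xyz": [-16.4, -0.4, 2], "delta_rot": [0, 0, 0], "fingers": 1},
  ],
)

```text
clock: 10.27
tcp_pos: [0.5734, -0.3894, 0.1292]
orientation: [2.338, 2.082, -0.008]
contact_force: [-1.0, -2.8, -1.4]
grip_width: 0.0512
```

```bash
python3 ov.py pics/w7.png blue_tray; python3 go.py .5766 -.3762 .05 -5.9
```

```text
t 10.27 tcp [0.5734, -0.3894, 0.1292] jaw -6.6 tilt 0.68 F [-1.0, -2.8, -1.4] w 0.0512 q [0.44, 0.6, 0.08, 1.61, -0.05, 0.93, 0.43]
t 10.32 tcp [0.5727, -0.383, 0.124] jaw -6.4 tilt 0.28 F [-1.4, 2.0, -4.9] w 0.0515 q [0.44, 0.6, 0.08, 1.61, -0.05, 0.93, 0.43]
t 10.32 tcp [0.5727, -0.383, 0.124] jaw -6.4 tilt 0.28 F [-1.4, 2.0, -4.9] w 0.0515 q [0.44, 0.6, 0.08, 1.61, -0.05, 0.93, 0.43]
-> 0.577,-0.376,0.050,-5.9: xyz cm [0.75, 0.32, 7.39] rot [-0.1, 0.3, -0.5] rows 1.8
```

View pics/w7.png

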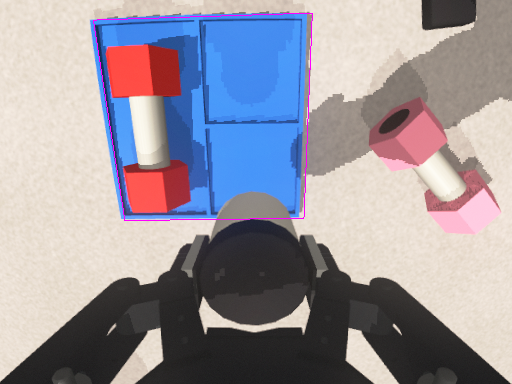

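Red dumbbell lies in the long bay (150,130) and the tray outline matches. Lower the jar.

Request:
jog_arm(
  rows=[
    {"xyz": [0.7, 0.3, 1], "delta_rot": [0, 0.3, -0.5], "fingers": 1},
    {"xyz": [0.7, 0.3, 3], "delta_rot": [0, 0.3, -0.5], "fingers": 1},
    {"xyz": [0.7, 0.3, 5], "delta_rot": [0, 0.3, -0.5], "fingers": 1},
    {"xyz": [0.7, 0.3, 7], "delta_rot": [0, 0.3, -0.5], "fingers": 1},
    {"xyz": [0.7, 0.3, 8], "delta_rot": [0, 0.3, -0.5], "fingers": 1},
  ],
)

```text
clock: 10.73
tcp_pos: [0.5759, -0.3738, 0.0414]
orientation: [-2.327, -2.103, 0.001]
contact_force: [-0.4, -0.1, -2.5]
grip_width: 0.0514
```

```bash
python3 go.py .5766 -.3762 .032 -5.9
```

```text
t 10.73 tcp [0.5759, -0.3738, 0.0414] jaw -5.8 tilt 0.32 F [-0.4, -0.1, -2.5] w 0.0514 q [0.44, 0.7, 0.06, 1.65, -0.06, 0.79, 0.43]
-> 0.577,-0.376,0.032,-5.9: xyz cm [-0.23, 0.1, 0.93] rot [-0.3, -0.2, 0.1] rows 0.2
```

Request:
jog_arm(
  rows=[
    {"xyz": [-0.2, 0.1, 0.4], "delta_rot": [-0.3, -0.2, 0], "fingers": 1},
    {"xyz": [-0.2, 0.1, 0.7], "delta_rot": [-0.3, -0.2, 0], "fingers": 1},
    {"xyz": [-0.2, 0.1, 0.95], "delta_rot": [-0.3, -0.2, 0], "fingers": 1},
    {"xyz": [-0.2, 0.1, 1.05], "delta_rot": [-0.3, -0.2, 0], "fingers": 1},
    {"xyz": [-0.2, 0.1, 1.1], "delta_rot": [-0.3, -0.2, 0], "fingers": 1},
  ],
)

```text
clock: 11.15
tcp_pos: [0.5772, -0.3762, 0.0312]
orientation: [2.329, 2.105, 0.001]
contact_force: [0.3, -0.5, -2.7]
grip_width: 0.0514
```

```bash
python3 go.py .5766 -.3762 .0298 -5.9
```

```text
t 11.15 tcp [0.5772, -0.3762, 0.0312] jaw -5.8 tilt 0.13 F [0.3, -0.5, -2.7] w 0.0514 q [0.45, 0.72, 0.06, 1.66, -0.06, 0.77, 0.43]
-> 0.577,-0.376,0.030,-5.9: xyz cm [-0.01, -0.06, 0.14] rot [0.1, 0.0, 0.1] rows 0.0
```

Request:
jog_arm(
  rows=[
    {"xyz": [0, 0, 0.1], "delta_rot": [0, 0, 0], "fingers": 1},
    {"xyz": [0, 0, 0.15], "delta_rot": [0, 0, 0], "fingers": 1},
    {"xyz": [0, 0, 0.2], "delta_rot": [0, 0, 0], "fingers": 1},
    {"xyz": [0, 0, 0.25], "delta_rot": [0, 0, 0], "fingers": 1},
    {"xyz": [0, 0, 0.25], "delta_rot": [0, 0, 0], "fingers": 1},
  ],
)

```text
clock: 11.57
tcp_pos: [0.5776, -0.3765, 0.03]
orientation: [2.329, 2.104, 0.002]
contact_force: [-2.6, 1.5, 5.0]
grip_width: 0.0514
```

Touched down (+5 N). Release and rise.

Request:
jog_arm(
  rows=[
    {"xyz": [0, 0, 0], "delta_rot": [0, 0, 0], "fingers": 0.3},
    {"xyz": [0, 0, 0], "delta_rot": [0, 0, 0], "fingers": 0.2},
    {"xyz": [0, 0, 0], "delta_rot": [0, 0, 0], "fingers": 0.2},
    {"xyz": [0, 0, -2], "delta_rot": [0, 0, 0], "fingers": 0.2},
    {"xyz": [0, 0, -6], "delta_rot": [0, 0, 0], "fingers": 0.2},
  ],
  grip_force=80,
)

```text
clock: 11.98
tcp_pos: [0.5741, -0.3742, 0.0853]
orientation: [-2.326, -2.102, 0.003]
contact_force: [0.5, 0.5, -0.4]
grip_width: 0.0684
```

```bash
python3 go.py .5766 -.3762 .15 -5.9 .4491 -.0043 .14 87.2  .4491 -.0043 .14 -92.8
```

```text
t 11.98 tcp [0.5741, -0.3742, 0.0853] jaw -5.8 tilt 0.39 F [0.5, 0.5, -0.4] w 0.0684 q [0.44, 0.65, 0.07, 1.64, -0.05, 0.87, 0.43]
-> 0.577,-0.376,0.150,-5.9: xyz cm [-0.15, 0.23, -6.48] rot [-0.4, -0.2, 0.1] rows 1.6
-> 0.449,-0.004,0.140,87.2: xyz cm [35.56, -16.2, -5.27] rot [-0.1, -0.4, -93.0] rows 13.0
-> 0.449,-0.004,0.140,-92.8: xyz cm [35.56, -16.2, -5.27] rot [-0.4, 0.1, 87.0] rows 12.2
```

Request:
jog_arm(
  rows=[
    {"xyz": [0, 0, -4], "delta_rot": [0, 0, 0], "fingers": 0.2},
    {"xyz": [3, -2, -6], "delta_rot": [0, 0, -7], "fingers": 0.2},
    {"xyz": [35.6, -16.2, -6], "delta_rot": [0, 0, -93], "fingers": 0.2},
    {"xyz": [35.6, -16.2, -6], "delta_rot": [0, 0, -93], "fingers": 0.3},
    {"xyz": [35.6, -16.2, -6], "delta_rot": [0, 0, -93], "fingers": 0.3},
  ],
)

```text
clock: 12.4
tcp_pos: [0.5189, -0.2223, 0.1468]
orientation: [-1.731, -2.616, 0.0]
contact_force: [0.6, 1.5, -0.1]
grip_width: 0.0599
```

```bash
python3 go.py .4491 -.0043 .14 87.2
```

```text
t 12.4 tcp [0.5189, -0.2223, 0.1468] jaw 23.0 tilt 0.29 F [0.6, 1.5, -0.1] w 0.0599 q [0.35, 0.4, -0.07, 1.9, 0.04, 0.85, 0.66]
-> 0.449,-0.004,0.140,87.2: xyz cm [22.79, 2.1, 0.77] rot [-0.0, -0.3, -64.2] rows 9.0
```

Request:
jog_arm(
  rows=[
    {"xyz": [22.8, 2.1, 0.8], "delta_rot": [0, 0, -64.2], "fingers": 0.3},
    {"xyz": [22.8, 2.1, 0.8], "delta_rot": [0, 0, -64.2], "fingers": 0.3},
    {"xyz": [22.8, 2.1, 0.8], "delta_rot": [0, 0, -64.2], "fingers": 0.3},
    {"xyz": [22.8, 2.1, 0.8], "delta_rot": [0, 0, -64.2], "fingers": 0.3},
    {"xyz": [22.8, 2.1, 0.8], "delta_rot": [0, 0, -64.2], "fingers": 0.3},
  ],
)

```text
clock: 12.82
tcp_pos: [0.455, -0.0236, 0.1405]
orientation: [-0.842, -3.022, -0.002]
contact_force: [1.1, -0.2, 0.3]
grip_width: 0.0598
```

```bash
python3 go.py .4491 -.0043 .14 87.2
```

```text
t 12.82 tcp [0.455, -0.0236, 0.1405] jaw 58.8 tilt 0.28 F [1.1, -0.2, 0.3] w 0.0598 q [0.18, 0.26, -0.3, 2.13, 0.1, 0.77, 0.84]
-> 0.449,-0.004,0.140,87.2: xyz cm [1.51, 1.35, 0.06] rot [0.1, -0.3, -28.4] rows 4.0
```

Request:
jog_arm(
  rows=[
    {"xyz": [1.5, 1.35, 0], "delta_rot": [0.1, -0.3, -28.4], "fingers": 0.3},
    {"xyz": [1.5, 1.35, 0], "delta_rot": [0.1, -0.3, -28.4], "fingers": 0.3},
    {"xyz": [1.5, 1.35, 0], "delta_rot": [0.1, -0.3, -28.4], "fingers": 0.3},
    {"xyz": [1.5, 1.35, 1], "delta_rot": [0.1, -0.3, -28.4], "fingers": 0.3},
    {"xyz": [1.5, 1.35, 3], "delta_rot": [0.1, -0.3, -28.4], "fingers": 0.3},
  ],
)

```text
clock: 13.23
tcp_pos: [0.451, -0.004, 0.1122]
orientation: [0.065, 3.135, -0.001]
contact_force: [0.4, -1.2, -0.6]
grip_width: 0.0599
```

```bash
python3 ov.py pics/w8.png green_dumbbell timer massage_roller; python3 go.py .4491 -.0043 .007 87.2
```

```text
t 13.23 tcp [0.451, -0.004, 0.1122] jaw 87.6 tilt 0.32 F [0.4, -1.2, -0.6] w 0.0599 q [0.2, 0.3, -0.38, 2.17, 0.18, 0.7, 1.23]
t 13.28 tcp [0.448, -0.0044, 0.108] jaw 87.3 tilt 0.09 F [-1.7, 0.1, -2.7] w 0.0601 q [0.2, 0.31, -0.38, 2.17, 0.18, 0.69, 1.22]
t 13.28 tcp [0.448, -0.0044, 0.108] jaw 87.3 tilt 0.09 F [-1.7, 0.1, -2.7] w 0.0601 q [0.2, 0.31, -0.38, 2.17, 0.18, 0.69, 1.22]
-> 0.449,-0.004,0.007,87.2: xyz cm [-0.13, 0.02, 10.1] rot [-0.0, -0.1, 0.1] rows 2.4
```

View pics/w8.png

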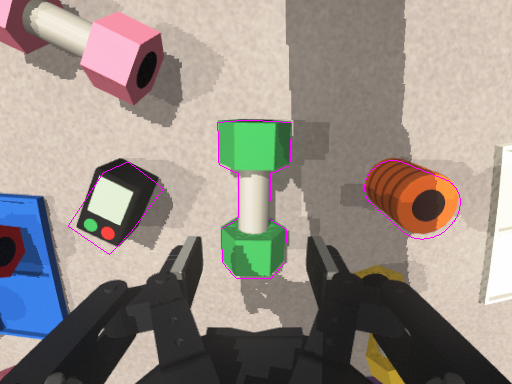

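Green (254,200) is centred between the jaws; the timer outline is slightly off at (115,205) and will be refit. Descend.

Request:
jog_arm(
  rows=[
    {"xyz": [-0.1, 0, 3], "delta_rot": [0, 0, 0], "fingers": 0.3},
    {"xyz": [-0.1, 0, 5.5], "delta_rot": [0, 0, 0], "fingers": 0.3},
    {"xyz": [-0.1, 0, 7.5], "delta_rot": [0, 0, 0], "fingers": 0.3},
    {"xyz": [-0.1, 0, 9], "delta_rot": [0, 0, 0], "fingers": 0.3},
    {"xyz": [-0.1, 0, 9.7], "delta_rot": [0, 0, 0], "fingers": 0.3},
  ],
)

```text
clock: 13.7
tcp_pos: [0.4478, -0.0047, 0.0095]
orientation: [-0.074, -3.136, 0.001]
contact_force: [-0.5, -0.4, -0.4]
grip_width: 0.0601
```

```bash
python3 go.py .4491 -.0043 .008 87.2
```

```text
t 13.7 tcp [0.4478, -0.0047, 0.0095] jaw 87.3 tilt 0.25 F [-0.5, -0.4, -0.4] w 0.0601 q [0.12, 0.5, -0.3, 2.22, 0.31, 0.47, 1.1]
-> 0.449,-0.004,0.008,87.2: xyz cm [-0.13, 0.04, 0.15] rot [-0.1, -0.2, 0.1] rows 0.0
```

Request:
jog_arm(
  rows=[
    {"xyz": [-0.1, 0, 0.1], "delta_rot": [0, -0.2, 0], "fingers": 0.4},
    {"xyz": [-0.1, 0, 0.1], "delta_rot": [0, -0.2, 0], "fingers": 1},
    {"xyz": [-0.1, 0, 0.1], "delta_rot": [0, -0.2, 0], "fingers": 1},
    {"xyz": [-0.1, 0, 0.1], "delta_rot": [0, -0.2, 0], "fingers": 1},
    {"xyz": [-0.1, 0, 0.1], "delta_rot": [0, -0.2, 0], "fingers": 1},
  ],
  grip_force=80,
)

```text
clock: 14.12
tcp_pos: [0.4494, -0.0047, 0.0096]
orientation: [0.075, 3.14, -0.001]
contact_force: [-0.9, 1.1, 7.1]
grip_width: 0.0256
```

Request:
jog_arm(
  rows=[
    {"xyz": [0, 0, -1], "delta_rot": [0, 0, 0], "fingers": 1},
    {"xyz": [0, 0, -3], "delta_rot": [0, 0, 0], "fingers": 1},
    {"xyz": [0, 0, -6], "delta_rot": [0, 0, 0], "fingers": 1},
    {"xyz": [0, 0, -9], "delta_rot": [0, 0, 0], "fingers": 1},
    {"xyz": [0, 0, -13], "delta_rot": [0, 0, 0], "fingers": 1},
  ],
)

```text
clock: 14.53
tcp_pos: [0.447, -0.0048, 0.14]
orientation: [-0.075, -3.137, 0.001]
contact_force: [1.3, -1.7, -5.1]
grip_width: 0.026
```

```bash
python3 go.py .5415 .3474 .14 8.6
```

```text
t 14.53 tcp [0.447, -0.0048, 0.14] jaw 87.3 tilt 0.2 F [1.3, -1.7, -5.1] w 0.026 q [0.23, 0.26, -0.41, 2.14, 0.15, 0.77, 1.25]
-> 0.541,0.347,0.140,8.6: xyz cm [-7.76, 35.63, -0.06] rot [-0.2, -0.1, 78.7] rows 11.0
```

Request:
jog_arm(
  rows=[
    {"xyz": [-7.8, 35.6, 0], "delta_rot": [0, 0, 78.7], "fingers": 1},
    {"xyz": [-7.8, 35.6, 0], "delta_rot": [0, 0, 78.7], "fingers": 1},
    {"xyz": [-7.8, 35.6, 0], "delta_rot": [0, 0, 78.7], "fingers": 1},
    {"xyz": [-7.8, 35.6, 0], "delta_rot": [0, 0, 78.7], "fingers": 1},
    {"xyz": [-7.8, 35.6, 0], "delta_rot": [0, 0, 78.7], "fingers": 1},
  ],
)

```text
clock: 14.95
tcp_pos: [0.4977, 0.1795, 0.1401]
orientation: [-0.966, -2.989, 0.004]
contact_force: [1.3, -0.9, -5.5]
grip_width: 0.026
```

```bash
python3 go.py .5415 .3474 .14 8.6
```

```text
t 14.95 tcp [0.4977, 0.1795, 0.1401] jaw 54.2 tilt 0.15 F [1.3, -0.9, -5.5] w 0.026 q [-0.18, 0.37, -0.34, 1.97, 0.17, 0.83, 0.32]
-> 0.541,0.347,0.140,8.6: xyz cm [6.27, 16.18, -0.03] rot [-0.1, 0.1, 45.6] rows 6.4
```

Request:
jog_arm(
  rows=[
    {"xyz": [6.3, 16.2, 0], "delta_rot": [0, 0, 45.6], "fingers": 1},
    {"xyz": [6.3, 16.2, 0], "delta_rot": [0, 0, 45.6], "fingers": 1},
    {"xyz": [6.3, 16.2, 0], "delta_rot": [0, 0, 45.6], "fingers": 1},
    {"xyz": [6.3, 16.2, 0], "delta_rot": [0, 0, 45.6], "fingers": 1},
    {"xyz": [6.3, 16.2, 0], "delta_rot": [0, 0, 45.6], "fingers": 1},
  ],
)

```text
clock: 15.37
tcp_pos: [0.54, 0.3573, 0.1405]
orientation: [-1.825, -2.553, -0.006]
contact_force: [-0.1, 2.2, -4.4]
grip_width: 0.0257
```

```bash
python3 go.py .5415 .3474 .04 8.6
```

```text
t 15.37 tcp [0.54, 0.3573, 0.1405] jaw 18.9 tilt 0.3 F [-0.1, 2.2, -4.4] w 0.0257 q [-0.52, 0.53, -0.21, 1.7, 0.13, 0.93, -0.46]
-> 0.541,0.347,0.040,8.6: xyz cm [-1.04, -0.19, 10.04] rot [0.0, -0.3, 10.3] rows 2.4
```

Request:
jog_arm(
  rows=[
    {"xyz": [-1, -0.2, 0], "delta_rot": [0, -0.3, 10.3], "fingers": 1},
    {"xyz": [-1, -0.2, 0], "delta_rot": [0, -0.3, 10.3], "fingers": 1},
    {"xyz": [-1, -0.2, 3], "delta_rot": [0, -0.3, 10.3], "fingers": 1},
    {"xyz": [-1, -0.2, 6], "delta_rot": [0, -0.3, 10.3], "fingers": 1},
    {"xyz": [-1, -0.2, 8], "delta_rot": [0, -0.3, 10.3], "fingers": 1},
  ],
)

```text
clock: 15.78
tcp_pos: [0.5396, 0.3464, 0.0585]
orientation: [-2.048, -2.381, 0.005]
contact_force: [-1.0, -1.2, -6.3]
grip_width: 0.0259
```

```bash
python3 ov.py pics/w9.png white_tray; python3 go.py .5415 .3474 .0135 8.6
```

```text
t 15.78 tcp [0.5396, 0.3464, 0.0585] jaw 8.6 tilt 0.18 F [-1.0, -1.2, -6.3] w 0.0259 q [-0.55, 0.62, -0.16, 1.76, 0.13, 0.78, -0.62]
t 15.83 tcp [0.5375, 0.3449, 0.0546] jaw 8.6 tilt 0.53 F [-0.3, -1.0, -9.7] w 0.0257 q [-0.55, 0.63, -0.16, 1.76, 0.13, 0.77, -0.62]
t 15.83 tcp [0.5375, 0.3449, 0.0546] jaw 8.6 tilt 0.53 F [-0.3, -1.0, -9.7] w 0.0257 q [-0.55, 0.63, -0.16, 1.76, 0.13, 0.77, -0.62]
-> 0.541,0.347,0.013,8.6: xyz cm [0.2, 0.47, 4.1] rot [-0.5, 0.2, 0.0] rows 1.0
```

View pics/w9.png

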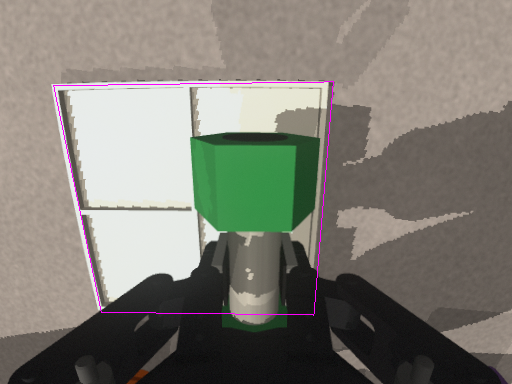

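Green hangs over the long bay (right part, around x=255) and the tray outline matches. Lower it.

Request:
jog_arm(
  rows=[
    {"xyz": [0.2, 0.4, 1], "delta_rot": [-0.5, 0.2, 0], "fingers": 1},
    {"xyz": [0.2, 0.4, 2], "delta_rot": [-0.5, 0.2, 0], "fingers": 1},
    {"xyz": [0.2, 0.4, 3], "delta_rot": [-0.5, 0.2, 0], "fingers": 1},
    {"xyz": [0.2, 0.4, 3.6], "delta_rot": [-0.5, 0.2, 0], "fingers": 1},
    {"xyz": [0.2, 0.4, 3.9], "delta_rot": [-0.5, 0.2, 0], "fingers": 1},
  ],
)

```text
clock: 16.25
tcp_pos: [0.5406, 0.3471, 0.0151]
orientation: [2.048, 2.382, -0.001]
contact_force: [-0.2, -0.2, -5.4]
grip_width: 0.0256
```

```bash
python3 go.py .5415 .3474 .0135 8.6
```

```text
t 16.25 tcp [0.5406, 0.3471, 0.0151] jaw 8.6 tilt 0.04 F [-0.2, -0.2, -5.4] w 0.0256 q [-0.56, 0.68, -0.15, 1.77, 0.14, 0.7, -0.64]
-> 0.541,0.347,0.013,8.6: xyz cm [0.02, 0.1, 0.16] rot [-0.0, 0.0, 0.0] rows 0.0
```

Request:
jog_arm(
  rows=[
    {"xyz": [0, 0.1, 0.1], "delta_rot": [0, 0, 0], "fingers": 1},
    {"xyz": [0, 0.1, 0.2], "delta_rot": [0, 0, 0], "fingers": 1},
    {"xyz": [0, 0.1, 0.25], "delta_rot": [0, 0, 0], "fingers": 1},
    {"xyz": [0, 0.1, 0.3], "delta_rot": [0, 0, 0], "fingers": 1},
    {"xyz": [0, 0.1, 0.3], "delta_rot": [0, 0, 0], "fingers": 1},
  ],
)

```text
clock: 16.67
tcp_pos: [0.5419, 0.3473, 0.0137]
orientation: [2.048, 2.381, -0.0]
contact_force: [-3.2, -3.0, 5.4]
grip_width: 0.0259
```

Touched down. Release, rise.

Request:
jog_arm(
  rows=[
    {"xyz": [0, 0, 0], "delta_rot": [0, 0, 0], "fingers": 0.6},
    {"xyz": [0, 0, 0], "delta_rot": [0, 0, 0], "fingers": 0.4},
    {"xyz": [0, 0, 0], "delta_rot": [0, 0, 0], "fingers": 0.4},
    {"xyz": [0, 0, -2], "delta_rot": [0, 0, 0], "fingers": 0.4},
    {"xyz": [0, 0, -6], "delta_rot": [0, 0, 0], "fingers": 0.4},
  ],
  grip_force=40,
)

```text
clock: 17.08
tcp_pos: [0.5391, 0.3454, 0.0699]
orientation: [-2.047, -2.381, 0.013]
contact_force: [-0.3, 0.1, -0.0]
grip_width: 0.0512
```

```bash
python3 go.py .4502 .1289 .15 8.6
```

```text
t 17.08 tcp [0.5391, 0.3454, 0.0699] jaw 8.6 tilt 0.48 F [-0.3, 0.1, -0.0] w 0.0512 q [-0.55, 0.61, -0.16, 1.75, 0.13, 0.8, -0.62]
-> 0.450,0.129,0.150,8.6: xyz cm [-20.1, -12.1, -7.83] rot [-0.4, 0.3, 0.0] rows 5.9
```

Request:
jog_arm(
  rows=[
    {"xyz": [0, 0, -4], "delta_rot": [0, 0, 0], "fingers": 0.3},
    {"xyz": [-3, -2, -7], "delta_rot": [0, 0, 0], "fingers": 0},
    {"xyz": [-20.1, -12.1, -8], "delta_rot": [-0.4, 0.3, 0], "fingers": 0},
    {"xyz": [-20.1, -12.1, -8], "delta_rot": [-0.4, 0.3, 0], "fingers": 0},
    {"xyz": [-20.1, -12.1, -8], "delta_rot": [-0.4, 0.3, 0], "fingers": 0},
  ],
)

```text
clock: 17.5
tcp_pos: [0.4791, 0.2001, 0.147]
orientation: [2.047, 2.383, 0.004]
contact_force: [1.1, 0.1, 0.8]
grip_width: 0.0852
```

```bash
python3 go.py .4502 .1289 .13 8.6
```

```text
t 17.5 tcp [0.4791, 0.2001, 0.147] jaw 8.7 tilt 0.16 F [1.1, 0.1, 0.8] w 0.0852 q [-0.37, 0.33, -0.17, 2.0, 0.08, 0.81, -0.44]
-> 0.450,0.129,0.130,8.6: xyz cm [-6.61, -3.94, 1.68] rot [0.1, -0.1, 0.1] rows 1.9
```

Request:
jog_arm(
  rows=[
    {"xyz": [-6.6, -3.9, 1], "delta_rot": [0, 0, 0], "fingers": 0},
    {"xyz": [-6.6, -3.9, 1], "delta_rot": [0, 0, 0], "fingers": 0},
    {"xyz": [-6.6, -3.9, 1], "delta_rot": [0, 0, 0], "fingers": 0},
    {"xyz": [-6.6, -3.9, 1], "delta_rot": [0, 0, 0], "fingers": 0},
    {"xyz": [-6.6, -3.9, 1], "delta_rot": [0, 0, 0], "fingers": 0},
  ],
)

```text
clock: 17.92
tcp_pos: [0.4515, 0.1297, 0.1375]
orientation: [2.047, 2.382, 0.008]
contact_force: [0.6, 0.1, -0.1]
grip_width: 0.0853
```

```bash
python3 ov.py pics/w10.png white_tray massage_roller; python3 go.py .4502 .1289 .028 8.6
```

```text
t 17.92 tcp [0.4515, 0.1297, 0.1375] jaw 8.7 tilt 0.29 F [0.6, 0.1, -0.1] w 0.0853 q [-0.27, 0.27, -0.16, 2.12, 0.06, 0.75, -0.32]
t 17.97 tcp [0.4516, 0.1304, 0.1374] jaw 8.7 tilt 0.29 F [-0.3, 0.6, 0.4] w 0.0855 q [-0.27, 0.27, -0.16, 2.12, 0.06, 0.75, -0.32]
t 17.97 tcp [0.4516, 0.1304, 0.1374] jaw 8.7 tilt 0.29 F [-0.3, 0.6, 0.4] w 0.0855 q [-0.27, 0.27, -0.16, 2.12, 0.06, 0.75, -0.32]
-> 0.450,0.129,0.028,8.6: xyz cm [-0.15, -0.21, 10.94] rot [0.2, -0.1, 0.1] rows 2.6
```

View pics/w10.png

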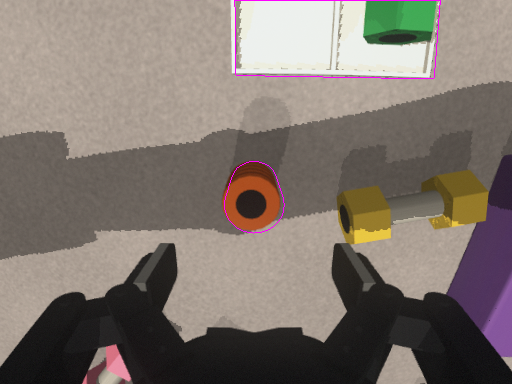

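Roller at (252,198) matches, with the yellow dumbbell clear to the right. Descend.

Request:
jog_arm(
  rows=[
    {"xyz": [-0.2, -0.2, 3], "delta_rot": [0, 0, 0], "fingers": 0},
    {"xyz": [-0.2, -0.2, 6], "delta_rot": [0, 0, 0], "fingers": 0},
    {"xyz": [-0.2, -0.2, 8.5], "delta_rot": [0, 0, 0], "fingers": 0},
    {"xyz": [-0.2, -0.2, 10.3], "delta_rot": [0, 0, 0], "fingers": 0},
    {"xyz": [-0.2, -0.2, 10.7], "delta_rot": [0, 0, 0], "fingers": 0},
  ],
)

```text
clock: 18.38
tcp_pos: [0.4492, 0.1297, 0.0278]
orientation: [-2.042, -2.385, -0.003]
contact_force: [0.2, 1.0, -0.2]
grip_width: 0.0855
```

```bash
python3 go.py .4497 .1289 .028 8.6
```

```text
t 18.38 tcp [0.4492, 0.1297, 0.0278] jaw 8.9 tilt 0.14 F [0.2, 1.0, -0.2] w 0.0855 q [-0.3, 0.46, -0.13, 2.18, 0.12, 0.5, -0.37]
-> 0.450,0.129,0.028,8.6: xyz cm [-0.08, 0.04, -0.02] rot [0.0, -0.1, 0.3] rows 0.0
```

Request:
jog_arm(
  rows=[
    {"xyz": [-0.1, 0, 0], "delta_rot": [0, 0, 0], "fingers": 0.2},
    {"xyz": [-0.1, 0, 0], "delta_rot": [0, 0, 0], "fingers": 0.6},
    {"xyz": [-0.1, 0, 0], "delta_rot": [0, 0, 0], "fingers": 1},
    {"xyz": [-0.1, 0, 0], "delta_rot": [0, 0, 0], "fingers": 1},
    {"xyz": [-0.1, 0, 0], "delta_rot": [0, 0, 0], "fingers": 1},
  ],
)

```text
clock: 18.8
tcp_pos: [0.4503, 0.1293, 0.029]
orientation: [-2.043, -2.386, -0.007]
contact_force: [-0.2, 1.8, 4.5]
grip_width: 0.0491
```

Request:
jog_arm(
  rows=[
    {"xyz": [0, 0, -0.5], "delta_rot": [0, 0, 0], "fingers": 1},
    {"xyz": [0, 0, -2], "delta_rot": [0, 0, 0], "fingers": 1},
    {"xyz": [0, 0, -5], "delta_rot": [0, 0, 0], "fingers": 1},
    {"xyz": [0, 0, -8], "delta_rot": [0, 0, 0], "fingers": 1},
    {"xyz": [0, 0, -9], "delta_rot": [0, 0, 0], "fingers": 1},
  ],
)

```text
clock: 19.22
tcp_pos: [0.452, 0.1296, 0.1231]
orientation: [2.042, 2.384, 0.015]
contact_force: [0.5, 0.8, -0.3]
grip_width: 0.0491
```

```bash
python3 go.py .4437 .3791 .12 8.6 .4575 .2881 .12 8.6
```

```text
t 19.22 tcp [0.452, 0.1296, 0.1231] jaw 8.8 tilt 0.56 F [0.5, 0.8, -0.3] w 0.0491 q [-0.27, 0.29, -0.16, 2.13, 0.07, 0.71, -0.32]
-> 0.444,0.379,0.120,8.6: xyz cm [24.78, 3.01, 0.44] rot [0.5, -0.2, 0.3] rows 6.0
-> 0.458,0.288,0.120,8.6: xyz cm [15.58, 2.98, 0.4] rot [0.5, -0.2, 0.3] rows 3.8
```

Request:
jog_arm(
  rows=[
    {"xyz": [24.8, 3, 0], "delta_rot": [0.5, -0.2, 0.3], "fingers": 1},
    {"xyz": [24.8, 3, 0], "delta_rot": [0.5, -0.2, 0.3], "fingers": 1},
    {"xyz": [24.8, 3, 0], "delta_rot": [0.5, -0.2, 0.3], "fingers": 1},
    {"xyz": [24.8, 3, 0], "delta_rot": [0.5, -0.2, 0.3], "fingers": 1},
    {"xyz": [24.8, 3, 0], "delta_rot": [0.5, -0.2, 0.3], "fingers": 1},
  ],
)

```text
clock: 19.63
tcp_pos: [0.4442, 0.3387, 0.1237]
orientation: [-2.05, -2.38, -0.001]
contact_force: [0.9, -0.4, -1.3]
grip_width: 0.0491
```

```bash
python3 go.py .4437 .3791 .12 8.6
```

```text
t 19.63 tcp [0.4442, 0.3387, 0.1237] jaw 8.5 tilt 0.04 F [0.9, -0.4, -1.3] w 0.0491 q [-0.6, 0.42, -0.21, 1.92, 0.12, 0.8, -0.72]
-> 0.444,0.379,0.120,8.6: xyz cm [4.0, 0.55, 0.37] rot [0.0, -0.0, -0.1] rows 1.0
```

Request:
jog_arm(
  rows=[
    {"xyz": [4, 0.5, 0], "delta_rot": [0, 0, 0], "fingers": 1},
    {"xyz": [4, 0.5, 0], "delta_rot": [0, 0, 0], "fingers": 1},
    {"xyz": [4, 0.5, 2], "delta_rot": [0, 0, 0], "fingers": 1},
    {"xyz": [4, 0.5, 4], "delta_rot": [0, 0, 0], "fingers": 1},
    {"xyz": [4, 0.5, 5], "delta_rot": [0, 0, 0], "fingers": 1},
  ],
)

```text
clock: 20.05
tcp_pos: [0.4421, 0.3779, 0.0716]
orientation: [-2.05, -2.381, 0.004]
contact_force: [-0.1, 0.2, -1.5]
grip_width: 0.0489
```

```bash
python3 ov.py pics/w11.png white_tray; python3 go.py .4437 .3791 .033 8.6
```

```text
t 20.05 tcp [0.4421, 0.3779, 0.0716] jaw 8.5 tilt 0.14 F [-0.1, 0.2, -1.5] w 0.0489 q [-0.66, 0.53, -0.19, 1.9, 0.15, 0.73, -0.79]
t 20.1 tcp [0.4416, 0.377, 0.0703] jaw 8.5 tilt 0.27 F [0.2, -0.2, -2.1] w 0.0488 q [-0.66, 0.53, -0.19, 1.9, 0.15, 0.73, -0.79]
t 20.1 tcp [0.4416, 0.377, 0.0703] jaw 8.5 tilt 0.27 F [0.2, -0.2, -2.1] w 0.0488 q [-0.66, 0.53, -0.19, 1.9, 0.15, 0.73, -0.79]
-> 0.444,0.379,0.033,8.6: xyz cm [0.18, 0.26, 3.73] rot [-0.2, 0.2, -0.1] rows 0.9
```

View pics/w11.png

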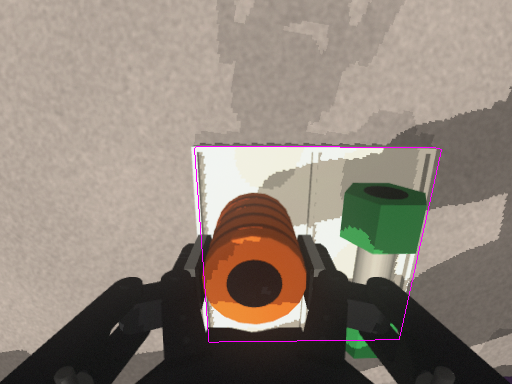

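Roller (253,260) upright over the far square bay, green dumbbell in the long bay (385,240). Lower.

Request:
jog_arm(
  rows=[
    {"xyz": [0.2, 0.25, 1], "delta_rot": [-0.2, 0.2, 0], "fingers": 1},
    {"xyz": [0.2, 0.25, 2], "delta_rot": [-0.2, 0.2, 0], "fingers": 1},
    {"xyz": [0.2, 0.25, 2.9], "delta_rot": [-0.2, 0.2, 0], "fingers": 1},
    {"xyz": [0.2, 0.25, 3.4], "delta_rot": [-0.2, 0.2, 0], "fingers": 1},
    {"xyz": [0.2, 0.25, 3.6], "delta_rot": [-0.2, 0.2, 0], "fingers": 1},
  ],
)

```text
clock: 20.52
tcp_pos: [0.4433, 0.3789, 0.0334]
orientation: [-2.05, -2.379, 0.002]
contact_force: [0.8, -0.5, -1.7]
grip_width: 0.0494
```

```bash
python3 go.py .4437 .3791 .032 8.6
```

```text
t 20.52 tcp [0.4433, 0.3789, 0.0334] jaw 8.5 tilt 0.08 F [0.8, -0.5, -1.7] w 0.0494 q [-0.67, 0.59, -0.18, 1.91, 0.16, 0.66, -0.81]
-> 0.444,0.379,0.032,8.6: xyz cm [0.02, 0.04, 0.14] rot [-0.1, -0.0, -0.1] rows 0.0
```

Request:
jog_arm(
  rows=[
    {"xyz": [0, 0, 0.1], "delta_rot": [0, 0, 0], "fingers": 1},
    {"xyz": [0, 0, 0.15], "delta_rot": [0, 0, 0], "fingers": 1},
    {"xyz": [0, 0, 0.2], "delta_rot": [0, 0, 0], "fingers": 1},
    {"xyz": [0, 0, 0.2], "delta_rot": [0, 0, 0], "fingers": 1},
    {"xyz": [0, 0, 0.2], "delta_rot": [0, 0, 0], "fingers": 1},
  ],
)

```text
clock: 20.93
tcp_pos: [0.4434, 0.3789, 0.0331]
orientation: [-2.05, -2.38, 0.001]
contact_force: [-3.8, -3.4, 10.3]
grip_width: 0.0491
```

Contact (+10 N). Release and rise.

Request:
jog_arm(
  rows=[
    {"xyz": [0, 0, 0], "delta_rot": [0, 0, 0], "fingers": 0.3},
    {"xyz": [0, 0, 0], "delta_rot": [0, 0, 0], "fingers": 0.22},
    {"xyz": [0, 0, 0], "delta_rot": [0, 0, 0], "fingers": 0.22},
    {"xyz": [0, 0, -2], "delta_rot": [0, 0, 0], "fingers": 0.22},
    {"xyz": [0, 0, -6], "delta_rot": [0, 0, 0], "fingers": 0.22},
  ],
)

```text
clock: 21.35
tcp_pos: [0.4409, 0.3765, 0.0895]
orientation: [-2.049, -2.379, 0.015]
contact_force: [-0.2, 0.9, -0.5]
grip_width: 0.0671
```

```bash
cat > tm.py <<'E'
from ov import *
import pickle
D=pickle.load(open('D.pkl','rb'))
ob=[]
for n in('scene','side'):
    imaging.grab_frame(n); c=cam(n)
    l=imaging.cut_out(n,'timer')
    for x in l:
        q=ray(c,[x['position']],.02)[0]; print(n,round(float(x['conf']),2),q.round(3),x['region'].sum())
        if np.hypot(*(q-[.455,-.129]))<.03: ob.append((c,x['region'])); break
p,f,e=fit('timer',ob,np.arange(0,np.pi,np.pi/6)); print(p.round(4),np.rad2deg(p[2]),f,e)
res['timer']=p; pickle.dump(res,open('res.pkl','wb'))
E
python3 tm.py; python3 go.py .453 -.129 .16 0
```

```text
scene 0.6 [ 0.456 -0.137] 404
side 0.7 [ 0.448 -0.117] 444
[ 0.4506 -0.1285 -0.8299] -47.54694926975603 0.8586989906469704 [np.float64(0.8824833702882483), np.float64(0.8349146110056926)]
t 21.55 tcp [0.4443, 0.3797, 0.0943] jaw 8.5 tilt 0.14 F [0.3, -1.2, -0.9] w 0.067 q [-0.66, 0.5, -0.2, 1.88, 0.14, 0.77, -0.79]
-> 0.453,-0.129,0.160,0.0: xyz cm [-50.42, -6.65, -6.67] rot [0.1, -0.1, 8.5] rows 12.3
```

Request:
jog_arm(
  rows=[
    {"xyz": [0, 0, -4], "delta_rot": [0, 0, 0], "fingers": 0.2},
    {"xyz": [-50.4, -6.6, -6.7], "delta_rot": [0, 0, -34], "fingers": 0},
    {"xyz": [-50.4, -6.6, -6.7], "delta_rot": [0, 0, -34], "fingers": 0},
    {"xyz": [-50.4, -6.6, -6.7], "delta_rot": [0, 0, -34], "fingers": 0},
    {"xyz": [-50.4, -6.6, -6.7], "delta_rot": [0, 0, -34], "fingers": 0},
  ],
)

```text
clock: 21.97
tcp_pos: [0.4464, 0.2139, 0.1417]
orientation: [-1.402, -2.811, -0.001]
contact_force: [1.6, -0.0, -0.5]
grip_width: 0.0853
```

```bash
python3 go.py .4506 -.1285 .14 42.5
```

```text
t 21.97 tcp [0.4464, 0.2139, 0.1417] jaw 37.0 tilt 0.05 F [1.6, -0.0, -0.5] w 0.0853 q [-0.32, 0.32, -0.3, 2.05, 0.13, 0.8, -0.05]
-> 0.451,-0.129,0.140,42.5: xyz cm [-27.6, -20.27, 0.14] rot [0.0, -0.0, -5.5] rows 8.2
```

Request:
jog_arm(
  rows=[
    {"xyz": [-27.6, -20.3, 0], "delta_rot": [0, 0, -5.5], "fingers": 0},
    {"xyz": [-27.6, -20.3, 0], "delta_rot": [0, 0, -5.5], "fingers": 0},
    {"xyz": [-27.6, -20.3, 0], "delta_rot": [0, 0, -5.5], "fingers": 0},
    {"xyz": [-27.6, -20.3, 0], "delta_rot": [0, 0, -5.5], "fingers": 0},
    {"xyz": [-27.6, -20.3, 0], "delta_rot": [0, 0, -5.5], "fingers": 0},
  ],
)

```text
clock: 22.38
tcp_pos: [0.4481, 0.0058, 0.141]
orientation: [-1.265, -2.874, -0.0]
contact_force: [1.0, 0.3, -0.5]
grip_width: 0.0856
```

```bash
python3 go.py .4506 -.1285 .14 42.5
```

```text
t 22.38 tcp [0.4481, 0.0058, 0.141] jaw 42.5 tilt 0.11 F [1.0, 0.3, -0.5] w 0.0856 q [0.05, 0.24, -0.23, 2.15, 0.08, 0.76, 0.51]
-> 0.451,-0.129,0.140,42.5: xyz cm [-10.07, -8.89, 0.09] rot [-0.0, -0.1, -0.0] rows 3.2
```

Request:
jog_arm(
  rows=[
    {"xyz": [-10.1, -8.9, 0], "delta_rot": [0, 0, 0], "fingers": 0},
    {"xyz": [-10.1, -8.9, 0], "delta_rot": [0, 0, 0], "fingers": 0},
    {"xyz": [-10.1, -8.9, 0], "delta_rot": [0, 0, 0], "fingers": 0},
    {"xyz": [-10.1, -8.9, 0], "delta_rot": [0, 0, 0], "fingers": 0},
    {"xyz": [-10.1, -8.9, 0], "delta_rot": [0, 0, 0], "fingers": 0},
  ],
)

```text
clock: 22.8
tcp_pos: [0.4494, -0.1331, 0.1399]
orientation: [-1.275, -2.868, 0.003]
contact_force: [0.7, 0.6, 0.4]
grip_width: 0.0853
```

Run:
```python
from ov import *
import time
imaging.grab_frame('side') # settle
state(); c=cam('wrist'); im=imaging.grab_frame('wrist'); state()
l=imaging.cut_out('wrist','timer')
print([(round(float(x['conf']),2),np.round(x['position']),x['region'].sum()) for x in l])
def dr(p,col):
    cs,_=cv2.findContours(sil(c,'timer',p).astype(np.uint8),0,1); cv2.drawContours(im,cs,-1,col,1)
dr(res['timer'],(255,0,255))
if l:
    p,f,e=fit('timer',[(c,l[0]['region'])],[-.83]); print(p,np.rad2deg(p[2]),f); dr(p,(0,255,255))
cv2.imwrite('pics/w12.png',im)
```

```text
t 22.85 tcp [0.4497, -0.1304, 0.1399] jaw 42.3 tilt 0.22 F [-0.4, 0.2, 0.0] w 0.0852 q [0.28, 0.27, -0.15, 2.11, 0.06, 0.77, 0.83]
t 22.9 tcp [0.45, -0.1286, 0.14] jaw 42.4 tilt 0.21 F [0.5, 1.1, -0.6] w 0.0854 q [0.28, 0.27, -0.15, 2.11, 0.06, 0.77, 0.83]
[(0.64, array([257., 187.]), np.int64(3195))]
[ 0.44823748 -0.12746228 -0.5492425 ] -31.469276903567927 0.9358523725834798
```

View pics/w12.png

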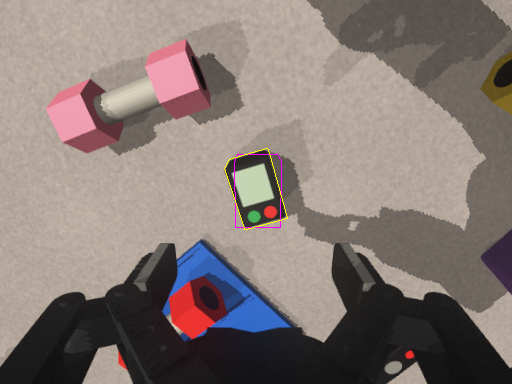

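The wrist view shows the timer's true yaw is −31.5° (yellow outline fits at (257,187)). Turn 16°, then descend.

```bash
python3 go.py .4482 -.1275 .06 58.5 .4482 -.1275 .012 58.5
```

```text
t 22.95 tcp [0.4502, -0.1277, 0.1402] jaw 42.6 tilt 0.2 F [0.3, -0.2, -0.3] w 0.0855 q [0.28, 0.27, -0.15, 2.11, 0.06, 0.77, 0.83]
-> 0.448,-0.128,0.060,58.5: xyz cm [0.12, -0.13, 8.02] rot [-0.0, -0.2, -15.9] rows 2.2
-> 0.448,-0.128,0.012,58.5: xyz cm [0.11, -0.12, 12.82] rot [-0.0, -0.2, -15.9] rows 3.1
```

Request:
jog_arm(
  rows=[
    {"xyz": [0.1, -0.1, 0], "delta_rot": [0, -0.2, -15.9], "fingers": 0},
    {"xyz": [0.1, -0.1, 0], "delta_rot": [0, -0.2, -15.9], "fingers": 0},
    {"xyz": [0.1, -0.1, 2], "delta_rot": [0, -0.2, -15.9], "fingers": 0},
    {"xyz": [0.1, -0.1, 4], "delta_rot": [0, -0.2, -15.9], "fingers": 0},
    {"xyz": [0.1, -0.1, 6], "delta_rot": [0, -0.2, -15.9], "fingers": 0},
  ],
)

```text
clock: 23.37
tcp_pos: [0.4491, -0.1254, 0.0796]
orientation: [0.848, 3.024, 0.0]
contact_force: [-0.1, 0.3, -0.1]
grip_width: 0.0852
```

```bash
python3 go.py .4482 -.1275 .012 58.5
```

```text
t 23.37 tcp [0.4491, -0.1254, 0.0796] jaw 58.7 tilt 0.03 F [-0.1, 0.3, -0.1] w 0.0852 q [0.3, 0.37, -0.19, 2.16, 0.12, 0.62, 1.05]
-> 0.448,-0.128,0.012,58.5: xyz cm [-0.03, -0.23, 6.76] rot [0.0, 0.0, 0.2] rows 1.6
```

Request:
jog_arm(
  rows=[
    {"xyz": [0, -0.2, 2], "delta_rot": [0, 0, 0.2], "fingers": 0},
    {"xyz": [0, -0.2, 4], "delta_rot": [0, 0, 0.2], "fingers": 0},
    {"xyz": [0, -0.2, 5.6], "delta_rot": [0, 0, 0.2], "fingers": 0},
    {"xyz": [0, -0.2, 6.4], "delta_rot": [0, 0, 0.2], "fingers": 0},
    {"xyz": [0, -0.2, 6.5], "delta_rot": [0, 0, 0.2], "fingers": 0},
  ],
)

```text
clock: 23.78
tcp_pos: [0.4471, -0.1251, 0.0131]
orientation: [-0.849, -3.022, -0.001]
contact_force: [0.2, 1.4, 0.1]
grip_width: 0.0855
```

```bash
python3 ov.py pics/w13.png; python3 go.py .4482 -.1275 .012 58.5
```

```text
t 23.78 tcp [0.4471, -0.1251, 0.0131] jaw 58.6 tilt 0.17 F [0.2, 1.4, 0.1] w 0.0855 q [0.27, 0.49, -0.16, 2.19, 0.16, 0.47, 1.01]
t 23.83 tcp [0.4477, -0.1256, 0.014] jaw 58.6 tilt 0.09 F [-0.5, 0.5, -0.1] w 0.0852 q [0.27, 0.49, -0.16, 2.19, 0.16, 0.47, 1.01]
t 23.83 tcp [0.4477, -0.1256, 0.014] jaw 58.6 tilt 0.09 F [-0.5, 0.5, -0.1] w 0.0852 q [0.27, 0.49, -0.16, 2.19, 0.16, 0.47, 1.01]
-> 0.448,-0.128,0.012,58.5: xyz cm [-0.14, -0.13, 0.2] rot [0.0, -0.1, 0.1] rows 0.1
```

View pics/w13.png

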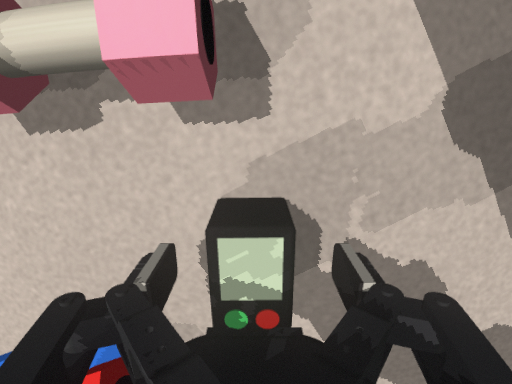

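Timer (252,265) stands square and centred between the pads. Close and lift.

Request:
jog_arm(
  rows=[
    {"xyz": [-0.1, -0.15, 0.1], "delta_rot": [0, 0, 0], "fingers": 0.3},
    {"xyz": [-0.1, -0.15, 0.1], "delta_rot": [0, 0, 0], "fingers": 0.6},
    {"xyz": [-0.1, -0.15, 0.1], "delta_rot": [0, 0, 0], "fingers": 1},
    {"xyz": [-0.1, -0.15, 0.1], "delta_rot": [0, 0, 0], "fingers": 1},
    {"xyz": [-0.1, -0.15, 0.1], "delta_rot": [0, 0, 0], "fingers": 1},
  ],
  grip_force=40,
)

```text
clock: 24.25
tcp_pos: [0.4485, -0.1276, 0.0139]
orientation: [0.85, 3.024, 0.001]
contact_force: [-0.7, 0.6, 5.6]
grip_width: 0.0415
```

Request:
jog_arm(
  rows=[
    {"xyz": [0, 0, -0.5], "delta_rot": [0, 0, 0], "fingers": 1},
    {"xyz": [0, 0, -2], "delta_rot": [0, 0, 0], "fingers": 1},
    {"xyz": [0, 0, -5], "delta_rot": [0, 0, 0], "fingers": 1},
    {"xyz": [0, 0, -9], "delta_rot": [0, 0, 0], "fingers": 1},
    {"xyz": [0, 0, -13], "delta_rot": [0, 0, 0], "fingers": 1},
  ],
)

```text
clock: 24.67
tcp_pos: [0.4472, -0.1274, 0.1452]
orientation: [-0.85, -3.022, -0.001]
contact_force: [1.4, -0.5, -1.7]
grip_width: 0.0414
```

```bash
python3 ov.py pics/w14.png; python3 go.py .4575 .2881 .14 8.6
```

```text
t 24.67 tcp [0.4472, -0.1274, 0.1452] jaw 58.6 tilt 0.12 F [1.4, -0.5, -1.7] w 0.0414 q [0.33, 0.26, -0.21, 2.11, 0.08, 0.78, 1.09]
t 24.72 tcp [0.452, -0.1283, 0.1528] jaw 58.6 tilt 0.6 F [1.7, -0.0, 4.9] w 0.0415 q [0.33, 0.25, -0.21, 2.1, 0.07, 0.78, 1.09]
t 24.72 tcp [0.452, -0.1283, 0.1528] jaw 58.6 tilt 0.6 F [1.7, -0.0, 4.9] w 0.0415 q [0.33, 0.25, -0.21, 2.1, 0.07, 0.78, 1.09]
-> 0.458,0.288,0.140,8.6: xyz cm [21.26, 35.81, 1.22] rot [0.5, 0.4, 50.0] rows 10.0
```

View pics/w14.png

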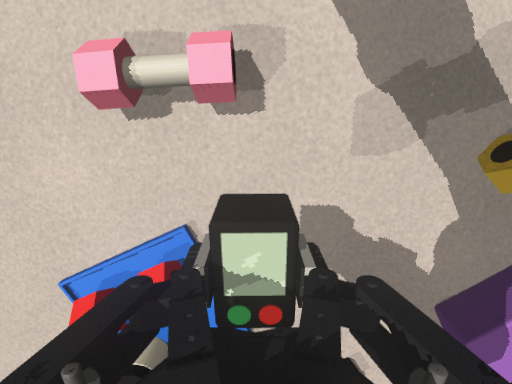

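Timer held level at (254,260). Carry to the near white square bay.

Request:
jog_arm(
  rows=[
    {"xyz": [21.3, 35.8, 0.5], "delta_rot": [0.5, 0.4, 50], "fingers": 1},
    {"xyz": [21.3, 35.8, 0.5], "delta_rot": [0.5, 0.4, 50], "fingers": 1},
    {"xyz": [21.3, 35.8, 0.5], "delta_rot": [0.5, 0.4, 50], "fingers": 1},
    {"xyz": [21.3, 35.8, 0.5], "delta_rot": [0.5, 0.4, 50], "fingers": 1},
    {"xyz": [21.3, 35.8, 0.5], "delta_rot": [0.5, 0.4, 50], "fingers": 1},
  ],
)

```text
clock: 25.13
tcp_pos: [0.4527, 0.0497, 0.1459]
orientation: [1.618, 2.692, 0.0]
contact_force: [0.1, 0.3, -1.2]
grip_width: 0.0415
```

```bash
python3 go.py .4575 .2881 .14 8.6
```

```text
t 25.13 tcp [0.4527, 0.0497, 0.1459] jaw 28.0 tilt 0.05 F [0.1, 0.3, -1.2] w 0.0415 q [-0.05, 0.24, -0.23, 2.13, 0.08, 0.77, 0.17]
-> 0.458,0.288,0.140,8.6: xyz cm [20.83, 11.61, 0.59] rot [0.0, 0.0, 19.4] rows 5.7
```

Request:
jog_arm(
  rows=[
    {"xyz": [20.8, 11.6, 0.5], "delta_rot": [0, 0, 19.4], "fingers": 1},
    {"xyz": [20.8, 11.6, 0.5], "delta_rot": [0, 0, 19.4], "fingers": 1},
    {"xyz": [20.8, 11.6, 0.5], "delta_rot": [0, 0, 19.4], "fingers": 1},
    {"xyz": [20.8, 11.6, 0.5], "delta_rot": [0, 0, 19.4], "fingers": 1},
    {"xyz": [20.8, 11.6, 0.5], "delta_rot": [0, 0, 19.4], "fingers": 1},
  ],
)

```text
clock: 25.55
tcp_pos: [0.4565, 0.2412, 0.1422]
orientation: [2.051, 2.378, 0.001]
contact_force: [1.0, 0.6, -2.0]
grip_width: 0.0412
```

```bash
python3 go.py .4575 .2881 .07 8.6
```

```text
t 25.55 tcp [0.4565, 0.2412, 0.1422] jaw 8.5 tilt 0.08 F [1.0, 0.6, -2.0] w 0.0412 q [-0.41, 0.34, -0.24, 2.0, 0.11, 0.81, -0.56]
-> 0.458,0.288,0.070,8.6: xyz cm [4.62, 0.78, 7.22] rot [0.1, 0.0, -0.1] rows 2.1
```

Request:
jog_arm(
  rows=[
    {"xyz": [4.6, 0.8, 0], "delta_rot": [0, 0, 0], "fingers": 1},
    {"xyz": [4.6, 0.8, 0], "delta_rot": [0, 0, 0], "fingers": 1},
    {"xyz": [4.6, 0.8, 2], "delta_rot": [0, 0, 0], "fingers": 1},
    {"xyz": [4.6, 0.8, 4.5], "delta_rot": [0, 0, 0], "fingers": 1},
    {"xyz": [4.6, 0.8, 7], "delta_rot": [0, 0, 0], "fingers": 1},
  ],
)

```text
clock: 25.97
tcp_pos: [0.458, 0.2883, 0.0723]
orientation: [2.05, 2.378, 0.004]
contact_force: [0.7, -0.2, -1.0]
grip_width: 0.0414
```

```bash
python3 ov.py pics/w15.png white_tray; python3 go.py .4575 .2881 .0185 8.6
```

```text
t 25.97 tcp [0.458, 0.2883, 0.0723] jaw 8.5 tilt 0.18 F [0.7, -0.2, -1.0] w 0.0414 q [-0.5, 0.48, -0.23, 1.99, 0.17, 0.68, -0.68]
t 26.02 tcp [0.4553, 0.286, 0.0674] jaw 8.5 tilt 0.3 F [-1.0, -1.2, -4.6] w 0.0412 q [-0.5, 0.48, -0.23, 2.0, 0.17, 0.68, -0.68]
t 26.02 tcp [0.4553, 0.286, 0.0674] jaw 8.5 tilt 0.3 F [-1.0, -1.2, -4.6] w 0.0412 q [-0.5, 0.48, -0.23, 2.0, 0.17, 0.68, -0.68]
-> 0.458,0.288,0.018,8.6: xyz cm [0.19, 0.27, 4.89] rot [-0.2, 0.2, -0.1] rows 1.2
```

View pics/w15.png

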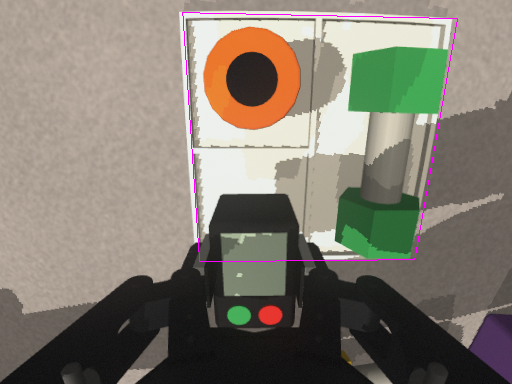

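Roller centred in its bay (252,78), green in long bay (385,150), timer over the free bay. Lower.

Request:
jog_arm(
  rows=[
    {"xyz": [0.2, 0.25, 1.2], "delta_rot": [-0.2, 0.2, 0], "fingers": 1},
    {"xyz": [0.2, 0.25, 2.4], "delta_rot": [-0.2, 0.2, 0], "fingers": 1},
    {"xyz": [0.2, 0.25, 3.6], "delta_rot": [-0.2, 0.2, 0], "fingers": 1},
    {"xyz": [0.2, 0.25, 4.4], "delta_rot": [-0.2, 0.2, 0], "fingers": 1},
    {"xyz": [0.2, 0.25, 4.75], "delta_rot": [-0.2, 0.2, 0], "fingers": 1},
  ],
)

```text
clock: 26.43
tcp_pos: [0.4569, 0.2877, 0.0191]
orientation: [-2.051, -2.379, 0.002]
contact_force: [-0.0, 0.2, -1.5]
grip_width: 0.0416
```

```bash
python3 go.py .4575 .2881 .0178 8.6
```

```text
t 26.43 tcp [0.4569, 0.2877, 0.0191] jaw 8.5 tilt 0.1 F [-0.0, 0.2, -1.5] w 0.0416 q [-0.52, 0.57, -0.2, 2.01, 0.2, 0.58, -0.71]
-> 0.458,0.288,0.018,8.6: xyz cm [0.03, 0.06, 0.13] rot [-0.1, 0.0, -0.1] rows 0.0
```

Request:
jog_arm(
  rows=[
    {"xyz": [0, 0.05, 0.1], "delta_rot": [0, 0, 0], "fingers": 1},
    {"xyz": [0, 0.05, 0.15], "delta_rot": [0, 0, 0], "fingers": 1},
    {"xyz": [0, 0.05, 0.2], "delta_rot": [0, 0, 0], "fingers": 1},
    {"xyz": [0, 0.05, 0.2], "delta_rot": [0, 0, 0], "fingers": 1},
    {"xyz": [0, 0.05, 0.2], "delta_rot": [0, 0, 0], "fingers": 1},
  ],
)

```text
clock: 26.85
tcp_pos: [0.4576, 0.288, 0.0179]
orientation: [-2.051, -2.379, 0.001]
contact_force: [-2.7, -1.5, 6.9]
grip_width: 0.0418
```

Touchdown. Release, rise clear.

Request:
jog_arm(
  rows=[
    {"xyz": [0, 0, 0], "delta_rot": [0, 0, 0], "fingers": 0.4},
    {"xyz": [0, 0, 0], "delta_rot": [0, 0, 0], "fingers": 0.3},
    {"xyz": [0, 0, 0], "delta_rot": [0, 0, 0], "fingers": 0.3},
    {"xyz": [0, 0, -2], "delta_rot": [0, 0, 0], "fingers": 0.3},
    {"xyz": [0, 0, -6], "delta_rot": [0, 0, 0], "fingers": 0.3},
  ],
)

```text
clock: 27.27
tcp_pos: [0.455, 0.286, 0.0748]
orientation: [-2.049, -2.378, 0.014]
contact_force: [1.3, 0.1, 0.2]
grip_width: 0.0598
```

Request:
jog_arm(
  rows=[
    {"xyz": [0, 0, -4], "delta_rot": [0, 0, 0], "fingers": 0.3},
    {"xyz": [0, 0, -8], "delta_rot": [0, 0, 0], "fingers": 0.3},
    {"xyz": [-4, 0, -12], "delta_rot": [0, 0, 0], "fingers": 0.3},
    {"xyz": [-8, 0, -12], "delta_rot": [0, 0, 0], "fingers": 0.3},
    {"xyz": [-12, 0, -12], "delta_rot": [0, 0, 0], "fingers": 0.3},
  ],
)

```text
clock: 27.68
tcp_pos: [0.4742, 0.1768, 0.1982]
orientation: [2.047, 2.383, -0.004]
contact_force: [1.1, -0.7, 0.2]
grip_width: 0.0596
```

```bash
python3 go.py; python3 look.py >/dev/null
python3 - <<'E'
from h import *
import pickle
D=pickle.load(open('D.pkl','rb')); old=pickle.load(open('res.pkl','rb'))
exp=dict(red_dumbbell=(.49,-.321,.004),chalk_jar=(.577,-.376,.004),green_dumbbell=(.5415,.347,.004),massage_roller=(.4437,.379,.004),timer=(.4575,.288,.004))
for k in M:
    if 'tray' in k: continue
    e=exp.get(k,(*old[k][:2],0)); ob=[];u=[]
    for n in('scene','side','wrist'):
        c,l=D[n,k]
        for a,b,m in l:
            if np.hypot(*(ray(c,[b],.03)[0]-e[:2]))<.045: ob.append((c,m));u.append(n);break
    if not ob: print(k,'none');continue
    p,f,each=fit(k,ob,[0] if k in('chalk_jar','massage_roller') else np.arange(0,np.pi,np.pi/6),e[2])
    print(k,p[:2].round(4),round(float(np.rad2deg(p[2])),1),u,np.round(each,2),'exp/old',np.round(e[:2],4), np.rad2deg(old[k][2]).round(1))
    for t in('blue_tray','white_tray'):
        q=old[t];a=q[2]+(np.pi if t[0]=='w' else 0);d=p[:2]-q[:2]
        if np.hypot(*d)<.15: print('   in',t,(np.array([[np.cos(a),np.sin(a)],[-np.sin(a),np.cos(a)]])@d*1000).round(1))
E
```

```text
t 27.68 tcp [0.4742, 0.1768, 0.1982] jaw 8.7 tilt 0.15 F [1.1, -0.7, 0.2] w 0.0596 q [-0.29, 0.25, -0.22, 1.97, 0.07, 0.93, -0.4]
red_dumbbell [ 0.4936 -0.3272] 85.6 ['side'] [0.95] exp/old [ 0.49  -0.321] 4.2
   in blue_tray [-41.6  -5.7]
green_dumbbell [0.5413 0.3469] 97.3 ['scene', 'side', 'wrist'] [0.9  0.89 0.91] exp/old [0.5415 0.347 ] -2.8
   in white_tray [-45.6   0.5]
yellow_dumbbell [0.6092 0.1345] 18.8 ['scene', 'side', 'wrist'] [0.87 0.92 0.86] exp/old [0.6095 0.1344] 198.1
chalk_jar [ 0.5769 -0.3785] -20.6 ['scene'] [0.83] exp/old [ 0.577 -0.376] -10.4
   in blue_tray [ 46.5 -48.2]
massage_roller [0.4428 0.3789] 0.0 ['scene', 'side', 'wrist'] [0.92 0.93 0.9 ] exp/old [0.4437 0.379 ] 7.0
   in white_tray [ 46.9 -46. ]
timer [0.4569 0.2851] 100.9 ['scene', 'side', 'wrist'] [0.83 0.77 0.88] exp/old [0.4575 0.288 ] -47.5
   in white_tray [47.1 48.9]
remote [ 0.7608 -0.2055] 0.0 ['scene'] [0.89] exp/old [ 0.7602 -0.203 ] 3.6
yoga_block [0.7716 0.0968] 0.4 ['scene', 'side', 'wrist'] [0.95 0.91 0.81] exp/old [0.7688 0.097 ] 0.2
```

```bash
python3 -c "
import cv2,numpy as np
a=cv2.imread('pics/scene1.png');b=cv2.imread('pics/side1.png')
cv2.imwrite('pics/f.png',np.vstack([np.hstack([cv2.resize(a[140:220,120:220],(400,300)),cv2.resize(a[195:285,335:455],(400,300))]),np.hstack([cv2.resize(b[115:190,245:345],(400,300)),cv2.resize(b[250:355,135:275],(400,300))])]))"
```

```text
(no output)
```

View pics/f.png

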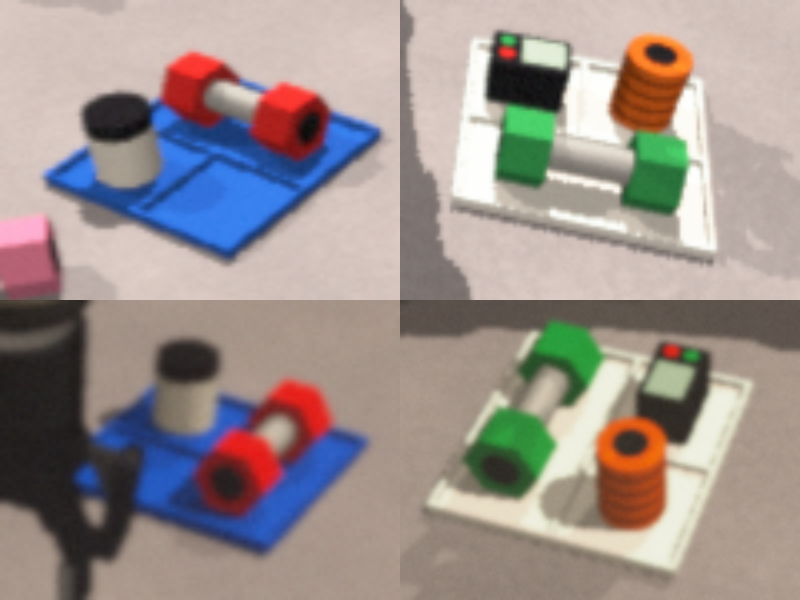

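View pics/scene1.png

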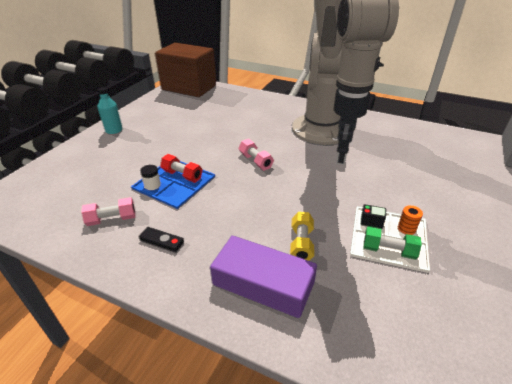

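Everything is in its bay: blue tray at (174,182) holds the jar and red; white at (390,238) holds timer, roller and green. The yellow dumbbell, remote and block haven't moved. Handing in.

```bash
python3 -c "
from bench import r
print(r.hand_in(), r.get_obs()['clock'], r.get_obs()['contact_force'])"
```

```text
the job is handed in; nothing more can be done
the job is handed in; nothing more can be done
```

Both kits are made up and the job is handed in, at about 29 s on the clock. Each item was lowered until the wrist force showed it touching the tray floor, then released. The gripper had risen and moved aside before the final check.

**Blue tray:** the red dumbbell is in the long bay and the chalk jar stands upright in a square bay.

**White tray:** the green dumbbell is in the long bay. The massage roller and the timer stand upright in a square bay each.

**Last checks:**
- **White tray:** all three cameras agree. The green dumbbell, roller and timer are within about 4 mm of their bay centres.
- **Blue tray:** I had only one camera fit each for the jar (about 2 mm off centre) and the red dumbbell (about 4–6 mm off centre). Both are inside their bays in the pictures.
- **Left alone:** the yellow dumbbell, remote and yoga block show no movement beyond the 1–3 mm measuring error. The remote could only be fitted from one camera.
- **Disagreement:** the first scene-camera and side-camera fits put the timer about 16° off in rotation. The wrist camera corrected that before I gripped it.

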